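# End-float check and tagging of rebuilt starter motors

## Robot

A 7-joint arm with a two-finger parallel gripper is mounted at the origin on the work surface. World frame = base frame: x ahead of the robot, y to its left, z up, the work surface at z = 0. Lengths are in mm, angles in rad, forces in N, time in s.
With the tool pointing down it reaches from about 400 to 875 mm from the base axis. Payload 4.4 kg.
Tool frame: the origin (TCP) lies on the centre line of the jaws, within the pads' length; the fingertips stand 22 mm ahead of it and the grasp point (between the pads) lies 3 mm ahead of it; z points along the fingers, x is the direction in which the jaws open and shut, and the axes are right-handed (so a half turn about z gives the same grasp; the last joint's range is limited). The gripper opens to 85 mm and grips with 20 to 120 N. Pads are 22 mm wide; open, the fingers measure 114 mm over their backs; the gripper's body (76 mm by 85 mm) begins 54 mm behind the grasp point. The pads swing forward as they close: fully open they stand 13 mm farther back than shut.
Start: joints at [-1.305, 0.628, 0.038, 1.517, -0.027, 0.996, -0.02], TCP at [211.712, 614.569, 253.313] pointing down, gripper open.
Joint ranges: [-3.06, 3.06], [-0.37, 2.12], [-1.25, 1.32], [0.18, 2.47], [-1.1, 4.24], [0.23, 1.98], [-2.94, 2.94]. Speed limits (rad/s): [2.57, 2.57, 3.14, 3.14, 3.14, 3.14, 3.14].

## Interface

Orientations are given as a rotation vector (axis times angle).
In Python, from cell import env, vision gives the robot as it stands.
- The arm moves only by the tool drive_tool, never from a script. Its argument "series" is text: rows parted by semicolons, each of 4 numbers parted by spaces: the shift along the tool's x, y, z in m, then the turn about the tool's z in rad. In form: tx ty tz spin; .... A call has 1 to 10 rows; each row shifts and turns the commanded pose from where the row before left it, along the tool's axes as they then stand; what a row does not reach is not made up. A row lasts 1/12 s, in which the tool goes at most 41.7 mm and 7.16 degrees, less where a joint would pass 70% of its speed; a pose out of reach is approached as far as the arm can. A call with a gripper value outside its range is refused whole. "fingers" is the opening in per cent of the stroke, from 0 (shut) to 100 (fully open), set as the call begins (left out, the last holds). The fingers move at their own pace and stop on an object; the grip force is fixed at half the most. Time passes only in rows, so rows that do not move let the fingers close. It gives the time, the measured TCP pose, the force and the opening at its end, in the units of the state.
- env.observe(): the state, without advancing time (a new reading comes with each control period).
- vision.read_camera(name): name is "side" or "top" or "wrist"; returns the picture (420x560x3 uint8, blue, green, red); there is no depth.
- vision.camera_model(name): a dict with "K" (3x3 intrinsics, pixels), "k1" (the pictures are not rectified: a ray, as slopes to the right and down, at radius r is drawn at 1 + k1 r^2 times it, then the intrinsics apply), "camera_from_world" (4x4, takes a point from world to camera coordinates). Camera axes: x right, y up, looking along -z (the intrinsics and any distortion apply to the point x, -y, -z); pixel columns grow to the right and rows downward; lengths in mm; the calibration is good to about 2 mm. A picture is of the moment at which its call begins: read the wrist's pose just before it. camera_model takes no time and is no camera call; for the wrist camera it gives the pose at the moment of the call.
- env.close_job(): hands the job in, once; it reports no verdict.
The state is a dict: "time_s": time; "qpos": joint angles; "joint_velocities": joint speeds; "joint_efforts": joint torques, N m; "eef_pos": TCP position; "tool_rot": TCP orientation; "wrist_force": force on the tool from outside, world axes, zero at the start; "moment": the same for the moment, N m; "grip_width": finger opening in mm.
Only numpy, scipy, OpenCV 4.12 (cv2) and the standard library are available. Lean on these libraries where they do the work, as an engineer would, in place of code of your own. Each camera call takes 0.05 s, during which the arm holds its last target.

## Task

Check the rebuilt starter motors on the bench for end float, one after the other from the robot's left to its right: draw each pinion shaft up to its stop, then push it right down home and leave it there; about 10 mm of play is sound, about 18 mm means a worn stop ring. Hang a green tag by its eye on the hook of each sound starter and a red tag on that of each worn one, so that the tag hangs freely. Leave the hammer, the bearing and the oil bottle alone.

Things in the scene. Friction and masses are not known exactly. Their poses are not given: they have to be found in the camera images.
- hook_1 (a point): bend of the tag hook of starter 1, one of two that may stand at the left of the row (left = +y; None if absent), 135 mm above the bench. z up; x level from hook to motor, whose vertical axis is at x = 120 mm. Rod 8 mm thick: from a blue post (30 mm wide, 146 mm high) at x = 40 mm level to this bend, then rising to its tip at x = -24 mm, 30 mm higher. Carrier base 170 x 130 x 12 mm under the motor
- shaft_1 (a joint): pinion shaft of starter 1 (motor standing nose up, 8 kg, 80 mm across, flange 60 x 130 mm, nose top 200 mm above bench). Joint in m: 0 = home, on its lower stop; grows drawn up; starts part way; upper stop 0.010 if sound, 0.018 if worn, not known beforehand. Stays where left, drag about 5 N down, 8 N up. Steel pinion 32 mm across at 216 to 244 mm height when home, tip 253 mm; grip it from above
- hook_2 (a point): bend of the tag hook of starter 2, one of two that may stand at the left of the row (left = +y; None if absent), 135 mm above the bench. z up; x level from hook to motor, whose vertical axis is at x = 120 mm. Rod 8 mm thick: from a blue post (30 mm wide, 146 mm high) at x = 40 mm level to this bend, then rising to its tip at x = -24 mm, 30 mm higher. Carrier base 170 x 130 x 12 mm under the motor
- shaft_2 (a joint): pinion shaft of starter 2 (motor standing nose up, 8 kg, 80 mm across, flange 60 x 130 mm, nose top 200 mm above bench). Joint in m: 0 = home, on its lower stop; grows drawn up; starts part way; upper stop 0.010 if sound, 0.018 if worn, not known beforehand. Stays where left, drag about 5 N down, 8 N up. Steel pinion 32 mm across at 216 to 244 mm height when home, tip 253 mm; grip it from above
- hook_3 (a point): bend of the tag hook of starter 3, one of two that may stand at the middle of the row (left = +y; None if absent), 135 mm above the bench. z up; x level from hook to motor, whose vertical axis is at x = 120 mm. Rod 8 mm thick: from a blue post (30 mm wide, 146 mm high) at x = 40 mm level to this bend, then rising to its tip at x = -24 mm, 30 mm higher. Carrier base 170 x 130 x 12 mm under the motor
- shaft_3 (a joint): pinion shaft of starter 3 (motor standing nose up, 8 kg, 80 mm across, flange 60 x 130 mm, nose top 200 mm above bench). Joint in m: 0 = home, on its lower stop; grows drawn up; starts part way; upper stop 0.010 if sound, 0.018 if worn, not known beforehand. Stays where left, drag about 5 N down, 8 N up. Steel pinion 32 mm across at 216 to 244 mm height when home, tip 253 mm; grip it from above
- hook_4 (a point): bend of the tag hook of starter 4, one of two that may stand at the middle of the row (left = +y; None if absent), 135 mm above the bench. z up; x level from hook to motor, whose vertical axis is at x = 120 mm. Rod 8 mm thick: from a blue post (30 mm wide, 146 mm high) at x = 40 mm level to this bend, then rising to its tip at x = -24 mm, 30 mm higher. Carrier base 170 x 130 x 12 mm under the motor
- shaft_4 (a joint): pinion shaft of starter 4 (motor standing nose up, 8 kg, 80 mm across, flange 60 x 130 mm, nose top 200 mm above bench). Joint in m: 0 = home, on its lower stop; grows drawn up; starts part way; upper stop 0.010 if sound, 0.018 if worn, not known beforehand. Stays where left, drag about 5 N down, 8 N up. Steel pinion 32 mm across at 216 to 244 mm height when home, tip 253 mm; grip it from above
- hook_5 (a point): bend of the tag hook of starter 5, one of two that may stand at the right of the row (left = +y; None if absent), 135 mm above the bench. z up; x level from hook to motor, whose vertical axis is at x = 120 mm. Rod 8 mm thick: from a blue post (30 mm wide, 146 mm high) at x = 40 mm level to this bend, then rising to its tip at x = -24 mm, 30 mm higher. Carrier base 170 x 130 x 12 mm under the motor
- shaft_5 (a joint): pinion shaft of starter 5 (motor standing nose up, 8 kg, 80 mm across, flange 60 x 130 mm, nose top 200 mm above bench). Joint in m: 0 = home, on its lower stop; grows drawn up; starts part way; upper stop 0.010 if sound, 0.018 if worn, not known beforehand. Stays where left, drag about 5 N down, 8 N up. Steel pinion 32 mm across at 216 to 244 mm height when home, tip 253 mm; grip it from above
- hook_6 (a point): bend of the tag hook of starter 6, one of two that may stand at the right of the row (left = +y; None if absent), 135 mm above the bench. z up; x level from hook to motor, whose vertical axis is at x = 120 mm. Rod 8 mm thick: from a blue post (30 mm wide, 146 mm high) at x = 40 mm level to this bend, then rising to its tip at x = -24 mm, 30 mm higher. Carrier base 170 x 130 x 12 mm under the motor
- shaft_6 (a joint): pinion shaft of starter 6 (motor standing nose up, 8 kg, 80 mm across, flange 60 x 130 mm, nose top 200 mm above bench). Joint in m: 0 = home, on its lower stop; grows drawn up; starts part way; upper stop 0.010 if sound, 0.018 if worn, not known beforehand. Stays where left, drag about 5 N down, 8 N up. Steel pinion 32 mm across at 216 to 244 mm height when home, tip 253 mm; grip it from above
- green_1: green plastic tag, 110 x 44 x 8 mm, 50 g, with a 26 mm round eye near one end; lies flat at first, either face may show. Origin: centre of the eye at mid thickness (4 mm above the bench when flat). x runs along the plate, out of its eye end: the plate reaches from x = -88 to +22 mm; z across its thickness
- green_2: green plastic tag, 110 x 44 x 8 mm, 50 g, with a 26 mm round eye near one end; lies flat at first, either face may show. Origin: centre of the eye at mid thickness (4 mm above the bench when flat). x runs along the plate, out of its eye end: the plate reaches from x = -88 to +22 mm; z across its thickness
- green_3: green plastic tag, 110 x 44 x 8 mm, 50 g, with a 26 mm round eye near one end; lies flat at first, either face may show. Origin: centre of the eye at mid thickness (4 mm above the bench when flat). x runs along the plate, out of its eye end: the plate reaches from x = -88 to +22 mm; z across its thickness
- red_1: red plastic tag, 110 x 44 x 8 mm, 50 g, with a 26 mm round eye near one end; lies flat at first, either face may show. Origin: centre of the eye at mid thickness (4 mm above the bench when flat). x runs along the plate, out of its eye end: the plate reaches from x = -88 to +22 mm; z across its thickness
- red_2: red plastic tag, 110 x 44 x 8 mm, 50 g, with a 26 mm round eye near one end; lies flat at first, either face may show. Origin: centre of the eye at mid thickness (4 mm above the bench when flat). x runs along the plate, out of its eye end: the plate reaches from x = -88 to +22 mm; z across its thickness
- red_3: red plastic tag, 110 x 44 x 8 mm, 50 g, with a 26 mm round eye near one end; lies flat at first, either face may show. Origin: centre of the eye at mid thickness (4 mm above the bench when flat). x runs along the plate, out of its eye end: the plate reaches from x = -88 to +22 mm; z across its thickness
- carrier: empty blue carrier with hook, like those under the starters, that stands in the middle place when no starter does (else None); needs no tag. Origin under its cup, at the bench
- hammer: hammer, 240 mm, lying on the bench beyond the starters; bystander, leave alone
- bearing: dark steel bearing ring, 84 mm across, 22 mm high; bystander, leave alone
- oil_can: yellow oil bottle, 60 mm across, 150 mm tall; bystander, leave alone
Mind the look-alikes: they are no part of the job. What is shaped like the green_1 but blue or grey is not meant.

How it is judged (in metres and radians):
On the way, in this order (a step that is already met when the one before it is completed fails the run):
1. the shaft of the left starter is drawn up to its upper stop ((value of joint shaft_1 above 0.0075 m or value of joint shaft_2 above 0.0155 m)), for 0.05 s.
2. then it is pushed down home (value of joint any of shaft_1, shaft_2 below 0.002 m), for 0.05 s.
3. the shaft of the middle starter is drawn up to its upper stop ((value of joint shaft_3 above 0.0155 m or value of joint shaft_4 above 0.0075 m)), for 0.05 s.
4. then it is pushed down home (value of joint any of shaft_3, shaft_4 below 0.002 m), for 0.05 s.
5. the shaft of the right starter is drawn up to its upper stop ((value of joint shaft_5 above 0.0075 m or value of joint shaft_6 above 0.0155 m)), for 0.05 s.
6. then it is pushed down home (value of joint any of shaft_5, shaft_6 below 0.002 m), for 0.05 s.
At the end, for the whole second after the job is handed in: every shaft is home (within 2 mm); on every starter's hook hangs a tag of the right colour, green for 10 mm of play, red for 18 mm (eye within 50 mm of the hook's bend, hanging within 0.7 rad of upright), and no tag of the other colour is within 70 mm of the hook (value of joint each of shaft_1, shaft_2, shaft_3, shaft_4, shaft_5, shaft_6 below 0.002 m and ((distance between green_1 and hook_1 below 0.05 m and angle between the x axis of green_1 and the z axis of hook_1, either way round below 0.7 rad) or (distance between green_2 and hook_1 below 0.05 m and angle between the x axis of green_2 and the z axis of hook_1, either way round below 0.7 rad) or (distance between green_3 and hook_1 below 0.05 m and angle between the x axis of green_3 and the z axis of hook_1, either way round below 0.7 rad)) and distance between each of red_1, red_2, red_3 and hook_1 above 0.07 m and ((distance between red_1 and hook_2 below 0.05 m and angle between the x axis of red_1 and the z axis of hook_2, either way round below 0.7 rad) or (distance between red_2 and hook_2 below 0.05 m and angle between the x axis of red_2 and the z axis of hook_2, either way round below 0.7 rad) or (distance between red_3 and hook_2 below 0.05 m and angle between the x axis of red_3 and the z axis of hook_2, either way round below 0.7 rad)) and distance between each of green_1, green_2, green_3 and hook_2 above 0.07 m and ((distance between red_1 and hook_3 below 0.05 m and angle between the x axis of red_1 and the z axis of hook_3, either way round below 0.7 rad) or (distance between red_2 and hook_3 below 0.05 m and angle between the x axis of red_2 and the z axis of hook_3, either way round below 0.7 rad) or (distance between red_3 and hook_3 below 0.05 m and angle between the x axis of red_3 and the z axis of hook_3, either way round below 0.7 rad)) and distance between each of green_1, green_2, green_3 and hook_3 above 0.07 m and ((distance between green_1 and hook_4 below 0.05 m and angle between the x axis of green_1 and the z axis of hook_4, either way round below 0.7 rad) or (distance between green_2 and hook_4 below 0.05 m and angle between the x axis of green_2 and the z axis of hook_4, either way round below 0.7 rad) or (distance between green_3 and hook_4 below 0.05 m and angle between the x axis of green_3 and the z axis of hook_4, either way round below 0.7 rad)) and distance between each of red_1, red_2, red_3 and hook_4 above 0.07 m and ((distance between green_1 and hook_5 below 0.05 m and angle between the x axis of green_1 and the z axis of hook_5, either way round below 0.7 rad) or (distance between green_2 and hook_5 below 0.05 m and angle between the x axis of green_2 and the z axis of hook_5, either way round below 0.7 rad) or (distance between green_3 and hook_5 below 0.05 m and angle between the x axis of green_3 and the z axis of hook_5, either way round below 0.7 rad)) and distance between each of red_1, red_2, red_3 and hook_5 above 0.07 m and ((distance between red_1 and hook_6 below 0.05 m and angle between the x axis of red_1 and the z axis of hook_6, either way round below 0.7 rad) or (distance between red_2 and hook_6 below 0.05 m and angle between the x axis of red_2 and the z axis of hook_6, either way round below 0.7 rad) or (distance between red_3 and hook_6 below 0.05 m and angle between the x axis of red_3 and the z axis of hook_6, either way round below 0.7 rad)) and distance between each of green_1, green_2, green_3 and hook_6 above 0.07 m); the robot touches nothing.
It fails at once if the hammer is moved more than 50 mm (distance of hammer from where it was at the start of the episode above 0.05 m).
It fails at once if the bearing is moved more than 50 mm (distance of bearing from where it was at the start of the episode above 0.05 m).
It fails at once if the oil can is moved more than 50 mm (distance of oil_can from where it was at the start of the episode above 0.05 m).
Of starter_1, starter_2 only 1 to 1 are there at a start; the rules pass over those that are not, and their reading is None.
Of starter_3, starter_4, carrier only 1 to 1 are there at a start; the rules pass over those that are not, and their reading is None.
Of starter_5, starter_6 only 1 to 1 are there at a start; the rules pass over those that are not, and their reading is None.
At some moment in a run one of green_1, green_2, green_3, red_1, red_2, red_3 may be knocked a few centimetres aside while the robot is not near it.
Once in a run the grip may slacken for a moment while it holds something.
It also fails if it takes over 210 s, if anything falls off the work surface, if the arm or the gripper's body presses on something with over 40 N, if the wrist force passes 120 N, or if a joint passes its speed limit or range.

## Working session

There is one attempt and no reset: what is moved stays moved. The work goes in short steps, Python scripts to look and compute and a tool call to move; the robot and the scene stay as the last step left them, time stands still between calls to the robot, and variables do not carry over. Pictures are saved under pics/ and viewed, and the job is handed in when it is done.

Besides the shell and the picture viewer there is one more tool, called after "Request:" as a command line: name --argument value ..., lists and objects as JSON in quotes. drive_tool: Moves the arm, as the interface text tells. Its arguments: {"type":"object","properties":{"series":{"type":"string"},"fingers":{"type":"number"}},"required":["series"]}

```bash
ls; mkdir -p pics
python3 - <<'E'
from cell import env, vision
import cv2
print(env.observe())
for n in ("side","top","wrist"):
    cv2.imwrite(f"pics/{n}0.png",vision.read_camera(n))
    print(n,vision.camera_model(n))
E
```

```text
pics
{'time_s': 0.0, 'qpos': array([-1.30478536,  0.62933316,  0.03845397,  1.51835147, -0.02696349,
        0.99626089, -0.02000427]), 'joint_velocities': array([-4.52177826e-04,  8.73442896e-04,  1.23305560e-04, -4.59817393e-05,
        1.14922001e-03, -1.01062715e-03, -9.86310390e-04]), 'joint_efforts': array([-2.56100402e-04, -5.63410199e+01,  1.22635458e+00, -1.93443900e+01,
        1.11240472e-02,  1.07023920e-02, -2.24068691e-05]), 'eef_pos': array([211.54594728, 614.0190258 , 252.40294389]), 'tool_rot': array([ 2.55688690e+00,  1.82343907e+00, -2.28895913e-03]), 'wrist_force': array([-0.28348621,  1.48225665, -0.10317367]), 'moment': array([-0.01681924,  0.05992446, -0.01390098]), 'grip_width': 85.26940366602336}
side {'K': array([[433.38990188,   0.        , 283.50528358],
       [  0.        , 433.38990188, 210.7275877 ],
       [  0.        ,   0.        ,   1.        ]]), 'k1': 0.02944600576459842, 'camera_from_world': array([[ 7.75184034e-01, -6.31441535e-01,  1.92691617e-02,
        -3.96283411e+02],
       [ 3.24277324e-01,  4.23902862e-01,  8.45665762e-01,
        -3.
[... 601 characters left out ...]
9837647e-03,  9.97891205e-01,
        -1.39547725e+03],
       [ 0.00000000e+00,  0.00000000e+00,  0.00000000e+00,
         1.00000000e+00]])}
wrist {'K': array([[352.54641116,   0.        , 276.53662055],
       [  0.        , 352.54641116, 210.55919805],
       [  0.        ,   0.        ,   1.        ]]), 'k1': 0.018501717425657493, 'camera_from_world': array([[ 3.25575958e-01,  9.45512872e-01, -2.38832631e-03,
        -6.48863333e+02],
       [-9.01120348e-01,  3.09523027e-01, -3.03607666e-01,
         3.97965580e+01],
       [-2.86325714e-01,  1.00999526e-01,  9.52794144e-01,
        -3.81887924e+02],
       [ 0.00000000e+00,  0.00000000e+00,  0.00000000e+00,
         1.00000000e+00]])}
```

View pics/top0.png

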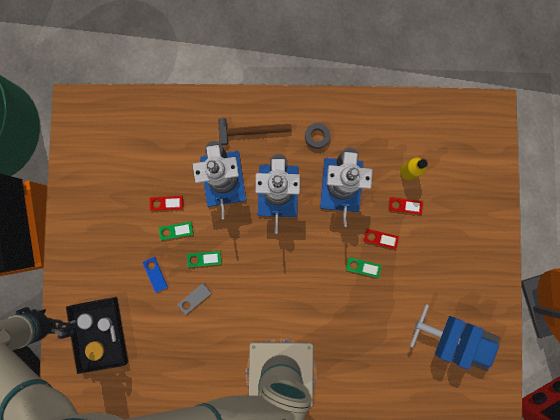

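View pics/side0.png

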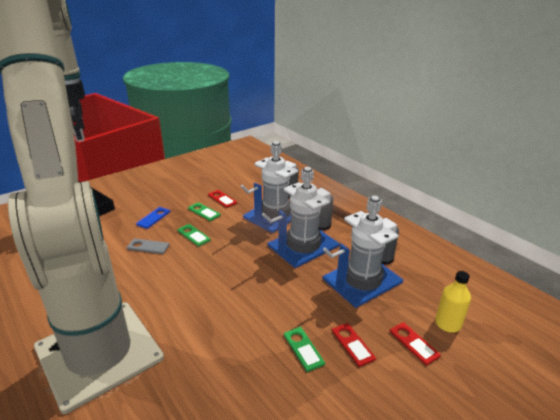

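View pics/wrist0.png

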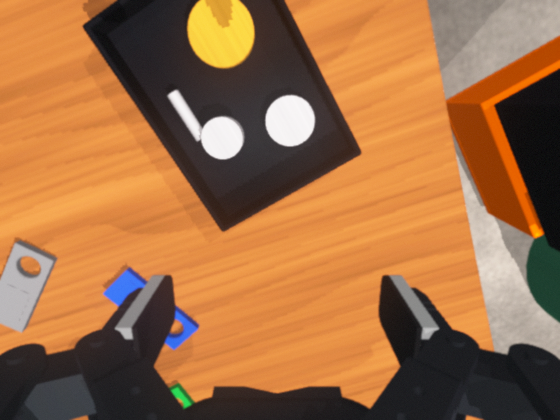

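```bash
cat > h.py <<'E'
import numpy as np, cv2
from cell import env, vision
def ray(m,u,v):
    K=m["K"];d=np.array([(u-K[0,2])/K[0,0],(v-K[1,2])/K[1,1]])
    s=d.copy()
    for _ in range(20): s=d/(1+m["k1"]*(s@s))
    T=m["camera_from_world"];R=T[:3,:3];c=-R.T@T[:3,3]
    return c,R.T@np.array([s[0],-s[1],-1.])
def atz(m,u,v,z):
    c,d=ray(m,u,v);return c+d*(z-c[2])/d[2]
def proj(m,P):
    p=m["camera_from_world"]@np.append(P,1.);s=np.array([p[0],-p[1]])/-p[2]
    s=s*(1+m["k1"]*(s@s));return s*m["K"][0,0]+m["K"][:2,2]
def tri(obs):
    A=np.zeros((3,3));b=np.zeros(3);L=[]
    for m,u,v in obs:
        c,d=ray(m,u,v);d/=np.linalg.norm(d);P=np.eye(3)-np.outer(d,d);A+=P;b+=P@c;L.append((P,c))
    X=np.linalg.solve(A,b);return X,[np.linalg.norm(P@(X-c)) for P,c in L]
def snap(n,f):
    m=vision.camera_model(n);im=vision.read_camera(n);cv2.imwrite(f"pics/{f}.png",im);return m,im
def crop(im,x0,y0,x1,y1,k,f):
    cv2.imwrite(f"pics/{f}.png",cv2.resize(im[y0:y1,x0:x1],None,fx=k,fy=k,interpolation=cv2.INTER_CUBIC))
E
python3 - <<'E'
from h import *
t=cv2.imread("pics/top0.png");s=cv2.imread("pics/side0.png")
crop(t,185,140,385,240,4,"tA")
crop(s,230,130,410,310,4.4/1.35,"sA")
crop(t,140,190,240,310,5,"tB")
crop(t,335,190,435,290,5,"tC")
E
```

```text
(no output)
```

View pics/tA.png

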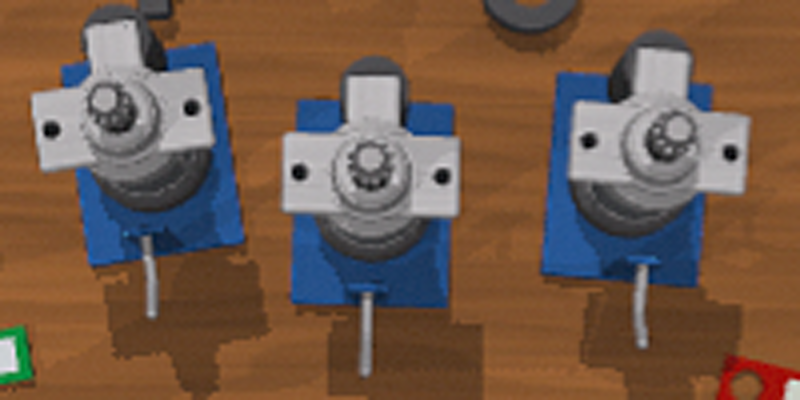

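View pics/sA.png

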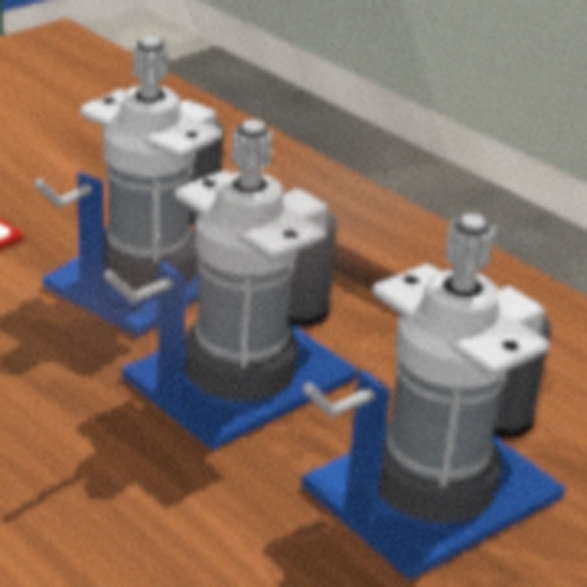

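View pics/tB.png

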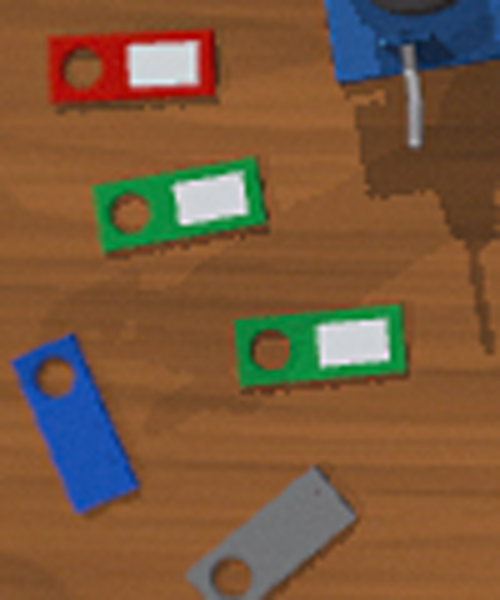

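View pics/tC.png

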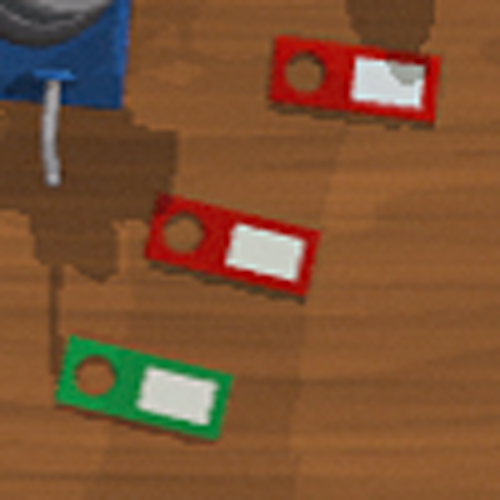

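Run:
```python
from h import *
np.set_printoptions(precision=1,suppress=True)
mt=vision.camera_model("top");ms=vision.camera_model("side")
T=lambda x,y:(mt,185+x/4-.375,140+y/4-.375)
k=4.4/1.35
S=lambda x,y:(ms,230+x/k-.35,130+y/k-.35)
D={"L tip":((105,98),(151,42)),"M tip":((371,156),(253,126)),"R tip":((679,127),(473,219)),
"L hook tip":((152,314),(40,182)),"M hook tip":((366,372),(108,275)),"R hook tip":((642,344),(309,387)),
"L hook root":((147,237),(88,188)),"M hook root":((367,292),(168,284)),"R hook root":((641,265),(370,395))}
for n,(a,b) in D.items(): print(n,*tri([T(*a),S(*b)]))
# base corners of carrier z=12
for n,c in {"L":[(62,68),(215,45),(243,242),(92,265)],"M":[(297,100),(453,105),(447,306),(291,302)],"R":[(556,74),(712,85),(697,285),(541,274)]}.items():
    P=np.array([atz(*T(*p),12) for p in c]); print(n,P[:,:2],P.mean(0),np.linalg.norm(P[1]-P[0]),np.linalg.norm(P[2]-P[1]))
    d=(P[0]+P[1]-P[2]-P[3]); print("yaw",np.arctan2(d[1],d[0]))
B=lambda x,y:(mt,140+x/5-.4,190+y/5-.4)
C=lambda x,y:(mt,335+x/5-.4,190+y/5-.4)
for n,e,w in [("redL",B(83,69),B(164,63)),("grL1",B(131,213),B(211,198)),("grL2",B(272,350),B(353,342)),
 ("redR1",C(305,72),C(388,82)),("redR2",C(183,235),C(265,251)),("grR",C(97,377),C(178,397))]:
    E=atz(*e,8);W=atz(*w,8);d=E-W;print(n,E[:2],np.linalg.norm(d),"yaw",np.arctan2(d[1],d[0]))
```

```text
L tip [639.7 200.  252.7] [np.float64(0.3392356382984675), np.float64(0.33923563829835096)]
M tip [600.6  16.8 253.4] [np.float64(1.1017282568517), np.float64(1.1017282568516935)]
R tip [ 622.8 -193.9  257.1] [np.float64(0.9694961922146236), np.float64(0.9694961922147319)]
L hook tip [496.8 175.5 166.6] [np.float64(0.6137576296404089), np.float64(0.613757629640401)]
M hook tip [455.1  19.  166.3] [np.float64(0.6879959710942147), np.float64(0.6879959710942785)]
R hook tip [ 478.4 -183.   166.9] [np.float64(0.06560179426496425), np.float64(0.06560179426496808)]
L hook root [555.8 184.9 136.5] [np.float64(0.15285778091546767), np.float64(0.15285778091530336)]
M hook root [516.2  19.2 133.6] [np.float64(0.4976336042331634), np.float64(0.4976336042332142)]
R hook root [ 539.4 -187.2  133.8] [np.float64(0.09227214616921929), np.float64(0.09227214616915701)]
L [[709.2 275.9]
 [729.7 148.9]
 [565.5 122.7]
 [545.  247. ]] [637.4 198.6  12. ] 128.7225072914846 166.35784243998697
yaw 0.16623054937052212
M [[684.2  80. ]
 [681.5 -49.4]
 [514.5 -45.9]
 [516.4  82.4]] [599.1  16.8  12. ] 129.352163614533 166.96427079745192
yaw -0.017722968157070595
R [[ 708.5 -134.7]
 [ 701.  -264.4]
 [ 534.2 -251.6]
 [ 541.8 -123. ]] [ 621.4 -193.4   12. ] 129.9978610601917 167.2550461812693
yaw -0.07321418787301569
redL [551.8 419.2] 54.23159312989459 yaw 1.6551383406886035
grL1 [456.7 384.4] 53.942973915634994 yaw 1.7678259035138777
grL2 [367.9 288.7] 53.597550548207636 yaw 1.6821343102700623
redR1 [ 558.8 -374.6] 55.73811843930962 yaw 1.463292565904455
redR2 [ 450.1 -293.1] 55.173736854042616 yaw 1.3890905816173662
grR [ 356.4 -236.5] 54.77313185563963 yaw 1.339355697725214
```

```bash
cat >> h.py <<'E'
from scipy.spatial.transform import Rotation as Ro
def st():
    s=env.observe();R=Ro.from_rotvec(s["tool_rot"]).as_matrix()
    return s,s["eef_pos"],R,np.arctan2(R[1,0],R[0,0])
def plan(p,yaw=None):
    s,e,R,y=st()
    print("t %.2f tcp %s yaw %.3f w %.1f F %s tilt %.3f"%(s["time_s"],np.round(e,1),y,s["grip_width"],np.round(s["wrist_force"],1),np.arccos(-R[2,2])))
    if yaw is not None:
        sp=-((yaw-y+np.pi)%(2*np.pi)-np.pi);n=int(np.ceil(abs(sp)/.12));
        if n: print("spin %.3f = %d x %.4f"%(sp,n,sp/n))
        R=R@Ro.from_rotvec([0,0,sp]).as_matrix()
    if p is not None:
        d=R.T@(np.array(p)-e)/1000;n=max(1,int(np.ceil(np.linalg.norm(d)/.04)))
        print("shift",np.round(d,4),"= %d x"%n,np.round(d/n,4))
E
python3 -c "
from h import *
plan([640,200,340],1.74)"
```

```text
t 0.15 tcp [211.6 614.1 252.6] yaw 1.239 w 85.7 F [-0.5 -0.4  1.2] tilt 0.001
spin -0.501 = 5 x -0.1002
shift [-0.4805  0.3525 -0.087 ] = 16 x [-0.03    0.022  -0.0054]
```

Look-alikes (top view): the starters are at (212,165), (278,179) and (354,172), all three with motors, so there is no empty carrier. The blue vise at (468,342) is not one of them. Green tags have eyes at (166,232), (194,260) and (354,265). Red tags have eyes at (156,203), (395,204) and (371,237). The blue tag at (151,265) and the grey one at (186,305) are not meant. In the close crop the first target, the left pinion, is at (211,165), height 252.7 mm, which fits.

Request:
drive_tool --series "0 0 -0.03 0; 0 0 -0.03 0; 0 0 -0.027 0; 0 0 0 -0.1002; 0 0 0 -0.1002; 0 0 0 -0.1002; 0 0 0 -0.1002; 0 0 0 -0.1002" --fingers 100

```text
time_s: 0.82
eef_pos: [211.7, 614.3, 340.0]
tool_rot: [2.02, 2.406, -0.001]
wrist_force: [0.7, -0.9, 0.4]
grip_width: 85.1
```

Request:
drive_tool --series "-0.03 0.022 0 0; -0.03 0.022 0 0; -0.03 0.022 0 0; -0.03 0.022 0 0; -0.03 0.022 0 0; -0.03 0.022 0 0; -0.03 0.022 0 0; -0.03 0.022 0 0; -0.03 0.022 0 0; -0.03 0.022 0 0"

```text
time_s: 1.65
eef_pos: [480.0, 354.3, 340.2]
tool_rot: [-2.026, -2.401, 0.001]
wrist_force: [0.4, -0.3, -0.3]
grip_width: 85.6
```

Request:
drive_tool --series "-0.03 0.022 0 0; -0.03 0.022 0 0; -0.03 0.022 0 0; -0.03 0.022 0 0; -0.03 0.022 0 0; -0.03 0.022 0 0; 0 0 0 0; 0 0 0 0; 0 0 0 0"

```text
time_s: 2.4
eef_pos: [638.9, 201.2, 339.7]
tool_rot: [-2.025, -2.4, 0.001]
wrist_force: [0.2, 0.6, 0.5]
grip_width: 85.2
```

```bash
python3 -c "
from h import *
plan([640,200,236],1.74)
m,im=snap('wrist','w1'); print(proj(m,[640,200,253]))
"
```

```text
t 2.40 tcp [638.9 201.2 339.7] yaw 1.740 w 85.2 F [0.2 0.6 0.5] tilt 0.002
spin 0.000 = 1 x 0.0000
shift [-0.0015  0.001   0.1037] = 3 x [-0.0005  0.0003  0.0346]
[274.12196386 229.75266766]
```

View pics/w1.png

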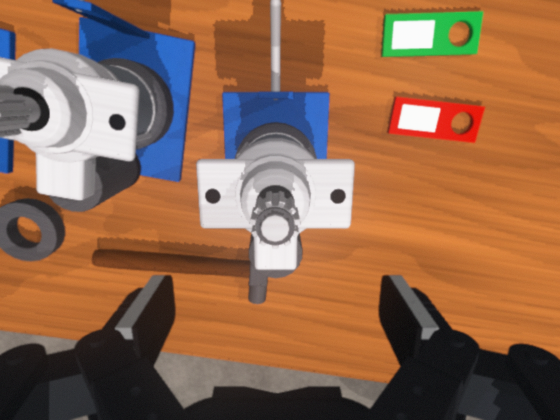

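The wrist view shows the left pinion tip at (275,228), where (274,230) was predicted. It is centred between the open jaws, so I descend.

Request:
drive_tool --series "-0.0015 0.001 0.03 0; 0 0 0.03 0; 0 0 0.025 0; 0 0 0.0187 0; 0 0 0 0; 0 0 0 0"

```text
time_s: 2.95
eef_pos: [639.5, 201.0, 236.2]
tool_rot: [-2.022, -2.402, 0.002]
wrist_force: [-0.2, -0.4, -0.1]
grip_width: 85.0
```

Request:
drive_tool --series "0 0 0 0; 0 0 0 0; 0 0 0 0; 0 0 0 0; 0 0 0 0; 0 0 0 0; 0 0 0 0; 0 0 0 0; 0 0 0 0; 0 0 0 0" --fingers 0

```text
time_s: 3.78
eef_pos: [641.0, 200.4, 237.5]
tool_rot: [-2.025, -2.402, -0.003]
wrist_force: [-1.0, 2.1, 5.7]
grip_width: 30.4
```

Request:
drive_tool --series "0 0 -0.001 0; 0 0 0 0; 0 0 -0.001 0; 0 0 0 0; 0 0 0 0"

```text
time_s: 4.2
eef_pos: [641.0, 200.4, 237.6]
tool_rot: [-2.025, -2.401, -0.002]
wrist_force: [2.6, 4.9, -4.4]
grip_width: 30.9
```

Request:
drive_tool --series "0 0 -0.001 0; 0 0 -0.001 0; 0 0 -0.001 0; 0 0 0 0; 0 0 0 0; 0 0 0 0"

```text
time_s: 4.7
eef_pos: [641.0, 200.4, 240.1]
tool_rot: [-2.025, -2.401, -0.001]
wrist_force: [4.0, 5.4, -6.9]
grip_width: 30.2
```

Request:
drive_tool --series "0 0 -0.001 0; 0 0 -0.001 0; 0 0 0 0; 0 0 0 0; 0 0 0 0"

```text
time_s: 5.12
eef_pos: [641.0, 200.4, 242.1]
tool_rot: [-2.025, -2.401, -0.001]
wrist_force: [3.1, 5.0, -7.2]
grip_width: 30.9
```

Request:
drive_tool --series "0 0 -0.001 0; 0 0 -0.001 0; 0 0 0 0; 0 0 0 0; 0 0 0 0"

```text
time_s: 5.53
eef_pos: [641.0, 200.4, 243.5]
tool_rot: [-2.025, -2.401, -0.001]
wrist_force: [4.9, 5.3, -9.7]
grip_width: 30.5
```

Request:
drive_tool --series "0 0 -0.001 0; 0 0 0 0; 0 0 -0.001 0; 0 0 0 0; 0 0 0 0"

```text
time_s: 5.95
eef_pos: [641.0, 200.4, 243.6]
tool_rot: [-2.024, -2.401, 0.001]
wrist_force: [7.3, 5.9, -19.6]
grip_width: 30.4
```

Request:
drive_tool --series "0 0 -0.001 0; 0 0 0 0; 0 0 -0.001 0; 0 0 0 0; 0 0 0 0"

```text
time_s: 6.37
eef_pos: [640.9, 200.3, 243.7]
tool_rot: [-2.024, -2.4, 0.002]
wrist_force: [11.2, 6.4, -27.3]
grip_width: 30.4
```

Upper stop at z 243.6 (27 N pull, no further motion). Pushing down now.

Request:
drive_tool --series "0 0 0.002 0; 0 0 0.002 0; 0 0 0.002 0; 0 0 0.002 0; 0 0 0.002 0; 0 0 0.002 0; 0 0 0 0; 0 0 0 0; 0 0 0 0"

```text
time_s: 7.12
eef_pos: [641.0, 200.4, 238.4]
tool_rot: [-2.025, -2.402, -0.003]
wrist_force: [1.0, 4.6, 4.4]
grip_width: 30.6
```

Request:
drive_tool --series "0 0 0.001 0; 0 0 0.001 0; 0 0 0.001 0; 0 0 0 0; 0 0 0 0; 0 0 0 0"

```text
time_s: 7.62
eef_pos: [641.0, 200.3, 235.3]
tool_rot: [-2.025, -2.402, -0.003]
wrist_force: [1.4, 5.0, 3.5]
grip_width: 29.9
```

Request:
drive_tool --series "0 0 0.001 0; 0 0 0.001 0; 0 0 0.001 0; 0 0 0 0; 0 0 0 0; 0 0 0 0"

```text
time_s: 8.12
eef_pos: [641.0, 200.3, 233.3]
tool_rot: [2.025, 2.401, 0.004]
wrist_force: [-0.5, 4.4, 7.9]
grip_width: 30.7
```

Request:
drive_tool --series "0 0 0.001 0; 0 0 0.001 0; 0 0 0.001 0; 0 0 0 0; 0 0 0 0; 0 0 0 0"

```text
time_s: 8.62
eef_pos: [641.1, 200.4, 233.2]
tool_rot: [2.025, 2.401, 0.006]
wrist_force: [-6.1, 3.7, 21.9]
grip_width: 30.6
```

Request:
drive_tool --series "0 0 0.001 0; 0 0 0.001 0; 0 0 0 0; 0 0 0 0; 0 0 0 0"

```text
time_s: 9.03
eef_pos: [641.1, 200.4, 232.9]
tool_rot: [2.025, 2.401, 0.007]
wrist_force: [-9.2, 2.6, 31.8]
grip_width: 31.3
```

Lower stop at z 233.2, so play is about 10.4 mm: left starter sound, gets green. I release while still pressing lightly down.

Request:
drive_tool --series "0 0 -0.004 0; 0 0 0 0; 0 0 0 0"

```text
time_s: 9.28
eef_pos: [641.1, 200.4, 233.2]
tool_rot: [2.025, 2.401, 0.004]
wrist_force: [-3.3, 4.5, 13.6]
grip_width: 30.8
```

Request:
drive_tool --series "0 0 0 0; 0 0 0 0; 0 0 0 0; 0 0 0 0; 0 0 0 0; 0 0 0 0; 0 0 0 0; 0 0 0 0" --fingers 100

```text
time_s: 9.95
eef_pos: [640.7, 199.3, 230.4]
tool_rot: [-2.026, -2.401, 0.001]
wrist_force: [0.5, -0.2, 0.3]
grip_width: 85.4
```

Request:
drive_tool --series "0 0 -0.015 0; 0 0 -0.03 0; 0 0 -0.03 0; 0 0 -0.03 0; 0 0 0 0; 0 0 0 0"

```text
time_s: 10.45
eef_pos: [641.7, 199.7, 337.9]
tool_rot: [2.024, 2.399, 0.006]
wrist_force: [-1.5, 0.7, -1.4]
grip_width: 85.6
```

```bash
python3 -c "
from h import *
plan([601,17,340],1.57)
m,im=snap('side','s2'); crop(im,230,130,410,310,4,'s2c')
"
```

```text
t 10.45 tcp [641.7 199.7 337.9] yaw 1.740 w 85.6 F [-1.5  0.7 -1.4] tilt 0.005
spin 0.170 = 2 x 0.0850
shift [-0.1827 -0.0406 -0.0025] = 5 x [-0.0365 -0.0081 -0.0005]
```

View pics/s2c.png

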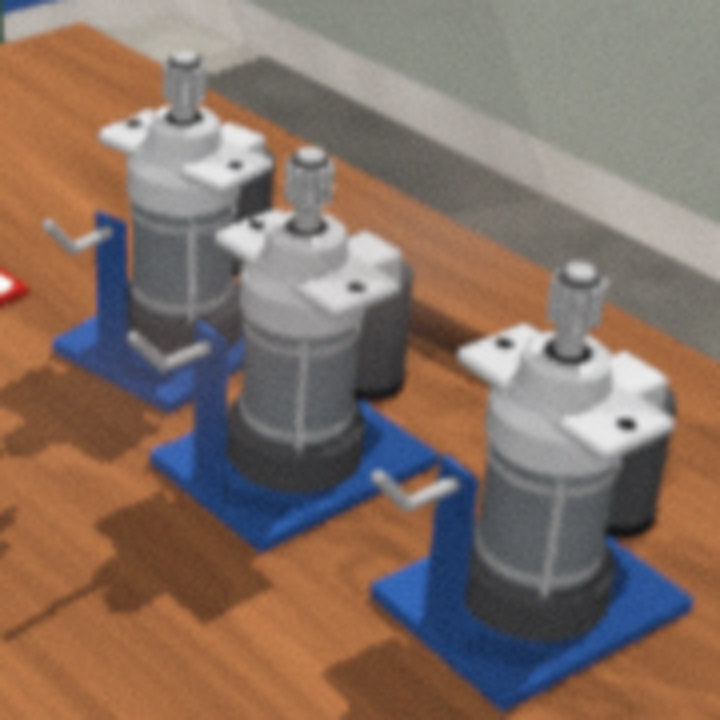

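The side view shows the left pinion top at about (276.5,144.5), roughly 1.5 px lower than before, which fits it being home. On to the middle starter.

Request:
drive_tool --series "0 0 0 0.085; 0 0 0 0.085; -0.0365 -0.0081 0 0; -0.0365 -0.0081 0 0; -0.0365 -0.0081 0 0; -0.0365 -0.0081 0 0; -0.0365 -0.0081 0 0; 0 0 0 0; 0 0 0 0; 0 0 0 0"

```text
time_s: 11.33
eef_pos: [599.6, 17.6, 334.5]
tool_rot: [-2.221, -2.219, 0.001]
wrist_force: [0.3, 0.9, -0.9]
grip_width: 85.2
```

```bash
python3 -c "
from h import *
m,im=snap('wrist','w2'); print(proj(m,[600.5,17,253]))
plan([600.5,17,236],1.57)
"
```

```text
[275.50697039 232.86124166]
t 11.38 tcp [599.8  18.6 334.6] yaw 1.572 w 85.8 F [-0.8  0.1  0.2] tilt 0.002
spin 0.002 = 1 x 0.0018
shift [-0.0017  0.0009  0.0986] = 3 x [-0.0006  0.0003  0.0329]
```

View pics/w2.png

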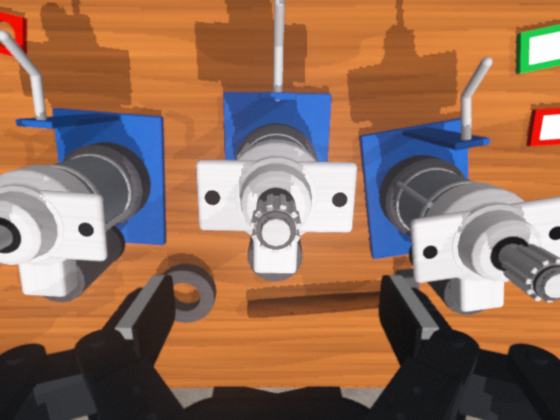

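The middle pinion tip is at (276,230), with (275.5,233) predicted. Descending and gripping.

Request:
drive_tool --series "-0.0017 0.0009 0.03 0; 0 0 0.03 0; 0 0 0.025 0; 0 0 0.0136 0; 0 0 0 0; 0 0 0 0"

```text
time_s: 11.88
eef_pos: [600.8, 17.0, 236.1]
tool_rot: [-2.218, -2.222, 0.002]
wrist_force: [0.2, -0.7, 1.2]
grip_width: 85.9
```

Request:
drive_tool --series "0 0 0 0; 0 0 0 0; 0 0 0 0; 0 0 0 0; 0 0 0 0; 0 0 0 0; 0 0 0 0; 0 0 0 0; 0 0 0 0; 0 0 0 0" --fingers 0

```text
time_s: 12.72
eef_pos: [601.5, 16.9, 237.7]
tool_rot: [-2.221, -2.221, -0.004]
wrist_force: [-0.2, 5.1, 4.6]
grip_width: 30.4
```

Request:
drive_tool --series "0 0 -0.001 0; 0 0 -0.001 0; 0 0 -0.001 0; 0 0 -0.001 0; 0 0 0 0; 0 0 0 0; 0 0 0 0"

```text
time_s: 13.3
eef_pos: [601.4, 16.9, 239.8]
tool_rot: [-2.22, -2.221, -0.003]
wrist_force: [2.5, 5.5, -7.4]
grip_width: 30.4
```

Request:
drive_tool --series "0 0 -0.001 0; 0 0 -0.001 0; 0 0 -0.001 0; 0 0 0 0; 0 0 0 0; 0 0 0 0"

```text
time_s: 13.8
eef_pos: [601.4, 16.9, 242.7]
tool_rot: [-2.22, -2.221, -0.003]
wrist_force: [3.0, 6.2, -6.9]
grip_width: 30.6
```

Request:
drive_tool --series "0 0 -0.001 0; 0 0 -0.001 0; 0 0 -0.001 0; 0 0 0 0; 0 0 0 0; 0 0 0 0"

```text
time_s: 14.3
eef_pos: [601.4, 16.9, 243.7]
tool_rot: [-2.22, -2.221, -0.001]
wrist_force: [7.8, 4.9, -17.5]
grip_width: 30.4
```

Request:
drive_tool --series "0 0 -0.001 0; 0 0 -0.001 0; 0 0 0 0; 0 0 0 0; 0 0 0 0"

```text
time_s: 14.72
eef_pos: [601.3, 16.9, 243.9]
tool_rot: [-2.219, -2.22, 0.0]
wrist_force: [11.2, 5.6, -29.8]
grip_width: 30.5
```

Request:
drive_tool --series "0 0 0.002 0; 0 0 0.002 0; 0 0 0.002 0; 0 0 0.002 0; 0 0 0.002 0; 0 0 0.002 0; 0 0 0 0; 0 0 0 0; 0 0 0 0"

```text
time_s: 15.47
eef_pos: [601.5, 16.9, 237.3]
tool_rot: [-2.221, -2.221, -0.004]
wrist_force: [0.4, 5.8, 2.9]
grip_width: 30.5
```

Request:
drive_tool --series "0 0 0.001 0; 0 0 0.001 0; 0 0 0.001 0; 0 0 0 0; 0 0 0 0; 0 0 0 0"

```text
time_s: 15.97
eef_pos: [601.5, 16.9, 234.5]
tool_rot: [-2.221, -2.221, -0.004]
wrist_force: [-0.4, 5.3, 3.0]
grip_width: 30.7
```

Request:
drive_tool --series "0 0 0.001 0; 0 0 0.001 0; 0 0 0.001 0; 0 0 0 0; 0 0 0 0; 0 0 0 0"

```text
time_s: 16.47
eef_pos: [601.5, 16.9, 233.4]
tool_rot: [-2.221, -2.222, -0.005]
wrist_force: [-4.2, 5.0, 15.8]
grip_width: 30.3
```

Request:
drive_tool --series "0 0 0.001 0; 0 0 0.001 0; 0 0 0 0; 0 0 0 0; 0 0 0 0"

```text
time_s: 16.88
eef_pos: [601.5, 16.9, 233.3]
tool_rot: [2.221, 2.221, 0.006]
wrist_force: [-7.6, 5.4, 26.9]
grip_width: 30.2
```

Middle starter: play 243.8 − 233.4 ≈ 10.4 mm, so it is sound and gets green. Release and go to the right one.

Request:
drive_tool --series "0 0 -0.003 0; 0 0 0 0; 0 0 0 0"

```text
time_s: 17.13
eef_pos: [601.5, 16.9, 233.5]
tool_rot: [-2.221, -2.221, -0.005]
wrist_force: [-2.0, 5.0, 9.0]
grip_width: 30.5
```

Request:
drive_tool --series "0 0 0 0; 0 0 0 0; 0 0 0 0; 0 0 0 0; 0 0 0 0; 0 0 0 0; 0 0 0 0; 0 0 0 0" --fingers 100

```text
time_s: 17.8
eef_pos: [601.0, 15.1, 231.9]
tool_rot: [-2.222, -2.221, 0.0]
wrist_force: [-0.1, 0.8, 0.1]
grip_width: 85.2
```

Request:
drive_tool --series "0 0 -0.015 0; 0 0 -0.03 0; 0 0 -0.03 0; 0 0 -0.03 0; 0 0 0 0; 0 0 0 0"

```text
time_s: 18.3
eef_pos: [602.0, 15.2, 339.0]
tool_rot: [2.22, 2.219, 0.005]
wrist_force: [-0.4, 1.1, -0.7]
grip_width: 85.6
```

```bash
python3 -c "
from h import *
plan([622.5,-193.5,340],1.50)
"
```

```text
t 18.30 tcp [602.   15.2 339. ] yaw 1.570 w 85.6 F [-0.4  1.1 -0.7] tilt 0.004
spin 0.070 = 1 x 0.0700
shift [-0.2068  0.0352 -0.001 ] = 6 x [-0.0345  0.0059 -0.0002]
```

Request:
drive_tool --series "0 0 0 0.07; -0.0345 0.0059 0 0; -0.0345 0.0059 0 0; -0.0345 0.0059 0 0; -0.0345 0.0059 0 0; -0.0345 0.0059 0 0; -0.0345 0.0059 0 0; 0 0 0 0; 0 0 0 0; 0 0 0 0"

```text
time_s: 19.13
eef_pos: [621.2, -192.9, 335.5]
tool_rot: [-2.297, -2.14, 0.001]
wrist_force: [0.0, 0.6, 0.2]
grip_width: 85.1
```

```bash
python3 -c "
from h import *
m,im=snap('wrist','w3'); print(proj(m,[622.5,-193.5,256]))
plan([622.5,-193.5,236],1.50)
"
```

```text
[275.65869002 234.75191115]
t 19.18 tcp [ 621.5 -192.   335.9] yaw 1.502 w 85.4 F [ 0.6  1.3 -0. ] tilt 0.003
spin 0.002 = 1 x 0.0016
shift [-0.0016  0.0013  0.0999] = 3 x [-0.0005  0.0004  0.0333]
```

View pics/w3.png

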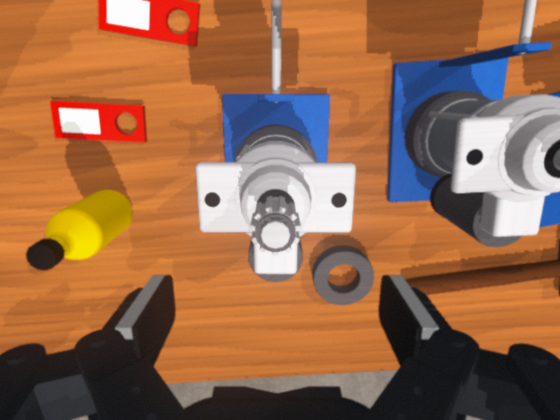

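The right pinion tip is at (276,234), with (276,235) predicted. The oil bottle and bearing are clear of the fingers at this height.

Request:
drive_tool --series "-0.0016 0.0013 0.03 0; 0 0 0.03 0; 0 0 0.025 0; 0 0 0.0149 0; 0 0 0 0; 0 0 0 0"

```text
time_s: 19.68
eef_pos: [622.8, -193.6, 236.6]
tool_rot: [-2.295, -2.143, 0.001]
wrist_force: [0.3, 0.3, 0.6]
grip_width: 85.5
```

Request:
drive_tool --series "0 0 0 0; 0 0 0 0; 0 0 0 0; 0 0 0 0; 0 0 0 0; 0 0 0 0; 0 0 0 0; 0 0 0 0; 0 0 0 0; 0 0 0 0" --fingers 0

```text
time_s: 20.52
eef_pos: [623.4, -194.0, 237.8]
tool_rot: [-2.297, -2.142, -0.003]
wrist_force: [-1.2, 4.4, 5.1]
grip_width: 31.0
```

Request:
drive_tool --series "0 0 -0.001 0; 0 0 -0.001 0; 0 0 -0.001 0; 0 0 -0.001 0; 0 0 0 0; 0 0 0 0; 0 0 0 0"

```text
time_s: 21.1
eef_pos: [623.4, -194.0, 239.5]
tool_rot: [-2.296, -2.142, -0.002]
wrist_force: [3.5, 4.4, -6.1]
grip_width: 30.5
```

Request:
drive_tool --series "0 0 -0.001 0; 0 0 -0.001 0; 0 0 -0.001 0; 0 0 0 0; 0 0 0 0; 0 0 0 0"

```text
time_s: 21.6
eef_pos: [623.3, -194.0, 242.4]
tool_rot: [-2.296, -2.141, -0.002]
wrist_force: [3.9, 4.1, -7.1]
grip_width: 30.4
```

Request:
drive_tool --series "0 0 -0.001 0; 0 0 -0.001 0; 0 0 -0.001 0; 0 0 0 0; 0 0 0 0; 0 0 0 0"

```text
time_s: 22.1
eef_pos: [623.4, -194.0, 245.4]
tool_rot: [-2.296, -2.141, -0.002]
wrist_force: [3.4, 3.7, -7.0]
grip_width: 30.5
```

Request:
drive_tool --series "0 0 -0.001 0; 0 0 -0.001 0; 0 0 -0.001 0; 0 0 0 0; 0 0 0 0; 0 0 0 0"

```text
time_s: 22.6
eef_pos: [623.4, -194.0, 248.3]
tool_rot: [-2.296, -2.141, -0.002]
wrist_force: [4.4, 5.4, -8.0]
grip_width: 30.9
```

Request:
drive_tool --series "0 0 -0.001 0; 0 0 -0.001 0; 0 0 -0.001 0; 0 0 0 0; 0 0 0 0; 0 0 0 0"

```text
time_s: 23.1
eef_pos: [623.3, -193.9, 250.0]
tool_rot: [-2.296, -2.141, -0.001]
wrist_force: [5.9, 2.8, -13.7]
grip_width: 30.6
```

Request:
drive_tool --series "0 0 -0.001 0; 0 0 -0.001 0; 0 0 0 0; 0 0 0 0; 0 0 0 0"

```text
time_s: 23.52
eef_pos: [623.3, -194.0, 250.1]
tool_rot: [-2.295, -2.141, 0.0]
wrist_force: [9.9, 2.0, -22.7]
grip_width: 30.7
```

Request:
drive_tool --series "0 0 0.002 0; 0 0 0.002 0; 0 0 0.002 0; 0 0 0.002 0; 0 0 0.002 0; 0 0 0.002 0; 0 0 0.002 0; 0 0 0.002 0; 0 0 0 0; 0 0 0 0"

```text
time_s: 24.35
eef_pos: [623.4, -194.0, 239.3]
tool_rot: [-2.297, -2.142, -0.003]
wrist_force: [0.9, 4.5, 2.5]
grip_width: 30.6
```

Request:
drive_tool --series "0 0 0.001 0; 0 0 0.001 0; 0 0 0.001 0; 0 0 0.001 0; 0 0 0 0; 0 0 0 0; 0 0 0 0"

```text
time_s: 24.93
eef_pos: [623.4, -194.0, 235.5]
tool_rot: [-2.297, -2.142, -0.003]
wrist_force: [-0.2, 5.7, 3.9]
grip_width: 30.7
```

Request:
drive_tool --series "0 0 0.001 0; 0 0 0.001 0; 0 0 0.001 0; 0 0 0 0; 0 0 0 0; 0 0 0 0"

```text
time_s: 25.43
eef_pos: [623.4, -194.0, 232.5]
tool_rot: [-2.297, -2.142, -0.003]
wrist_force: [-0.2, 5.9, 4.9]
grip_width: 30.4
```

Request:
drive_tool --series "0 0 0.001 0; 0 0 0.001 0; 0 0 0.001 0; 0 0 0 0; 0 0 0 0; 0 0 0 0"

```text
time_s: 25.93
eef_pos: [623.4, -194.0, 231.8]
tool_rot: [2.298, 2.142, 0.004]
wrist_force: [-3.0, 7.6, 15.3]
grip_width: 30.4
```

Request:
drive_tool --series "0 0 0.001 0; 0 0 0.001 0; 0 0 0 0; 0 0 0 0; 0 0 0 0"

```text
time_s: 26.35
eef_pos: [623.5, -194.0, 231.7]
tool_rot: [2.297, 2.142, 0.005]
wrist_force: [-7.5, 8.1, 25.3]
grip_width: 30.3
```

Request:
drive_tool --series "0 0 -0.003 0; 0 0 0 0; 0 0 0 0"

```text
time_s: 26.6
eef_pos: [623.4, -194.0, 231.8]
tool_rot: [-2.298, -2.142, -0.004]
wrist_force: [-2.4, 6.1, 10.1]
grip_width: 30.5
```

Request:
drive_tool --series "0 0 0 0; 0 0 0 0; 0 0 0 0; 0 0 0 0; 0 0 0 0; 0 0 0 0; 0 0 0 0; 0 0 0 0" --fingers 100

```text
time_s: 27.27
eef_pos: [622.8, -195.6, 230.0]
tool_rot: [-2.299, -2.141, 0.0]
wrist_force: [0.2, -0.3, 0.3]
grip_width: 85.2
```

Request:
drive_tool --series "0 0 -0.015 0; 0 0 -0.03 0; 0 0 -0.03 0; 0 0 -0.03 0; 0 0 0 0; 0 0 0 0"

```text
time_s: 27.77
eef_pos: [623.8, -195.9, 337.3]
tool_rot: [2.296, 2.139, 0.004]
wrist_force: [-0.3, -0.8, 0.6]
grip_width: 85.3
```

```bash
python3 -c "
from h import *
m,im=snap('side','s3'); crop(im,230,130,410,310,4,'s3c')
m,im=snap('top','t3'); crop(im,130,130,440,310,2.5,'t3c')
"
```

```text
(no output)
```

View pics/s3c.png

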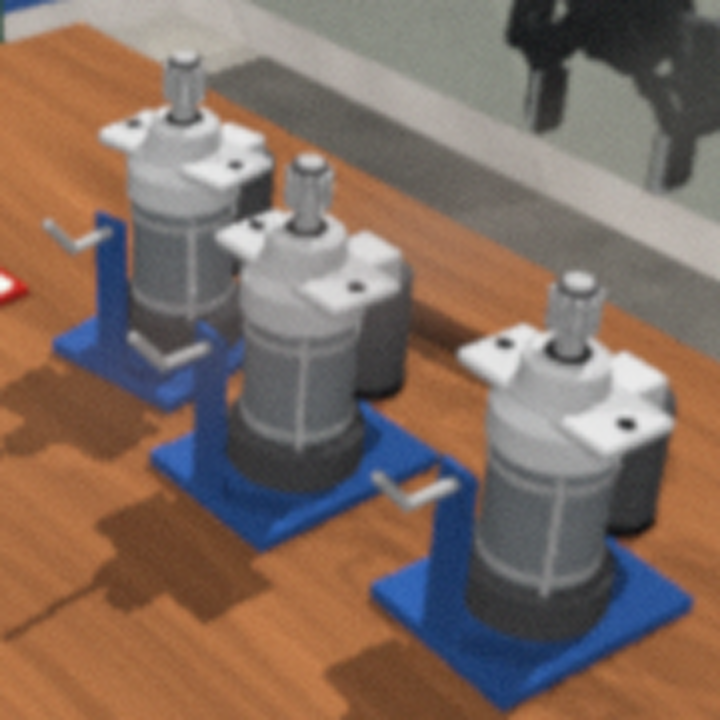

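View pics/t3c.png

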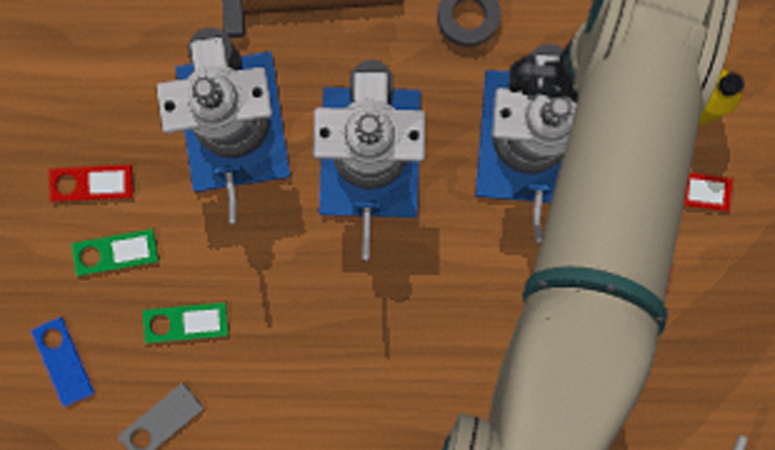

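All three shafts are home and the right starter plays 250.0 − 231.8 ≈ 18.2 mm, so it is worn and gets red. First tag: red with eye near (450,−293).

```bash
python3 -c "
from h import *
plan([442.5,-334.4,250],-0.18)
m=vision.camera_model('wrist');T=m['camera_from_world'];print(-T[:3,:3].T@T[:3,3])
"
```

```text
t 27.87 tcp [ 622.3 -195.3  334.3] yaw 1.500 w 85.5 F [-0.3 -0.1 -0.4] tilt 0.001
spin 1.680 = 15 x 0.1120
shift [-0.1519  0.1691  0.0845] = 7 x [-0.0217  0.0242  0.0121]
[ 544.60459105 -189.63963452  456.21773551]
```

Request:
drive_tool --series "0 0 0 0.112; 0 0 0 0.112; 0 0 0 0.112; 0 0 0 0.112; 0 0 0 0.112; 0 0 0 0.112; 0 0 0 0.112; 0 0 0 0.112; 0 0 0 0.112; 0 0 0 0.112"

```text
time_s: 28.7
eef_pos: [622.1, -195.1, 333.2]
tool_rot: [-3.085, -0.584, 0.005]
wrist_force: [-0.6, -0.2, -0.0]
grip_width: 85.6
```

Request:
drive_tool --series "0 0 0 0.112; 0 0 0 0.112; 0 0 0 0.112; 0 0 0 0.112; 0 0 0 0.112; -0.03 0.0338 0 0; -0.03 0.0338 0 0; -0.03 0.0338 0 0; -0.03 0.0338 0 0; -0.03 0.0338 0 0"

```text
time_s: 29.53
eef_pos: [456.6, -324.2, 333.6]
tool_rot: [-3.128, 0.282, 0.004]
wrist_force: [-1.0, -0.8, -1.0]
grip_width: 85.4
```

Request:
drive_tool --series "0 0 0.03 0; 0 0 0.03 0; 0 0 0.0245 0; 0 0 0 0; 0 0 0 0; 0 0 0 0"

```text
time_s: 30.03
eef_pos: [459.2, -324.4, 251.2]
tool_rot: [3.128, -0.282, 0.0]
wrist_force: [-0.3, 0.2, 0.3]
grip_width: 85.0
```

```bash
python3 -c "
from h import *
plan([442.5,-334.4,60],-0.18)
m,im=snap('wrist','w4');print(proj(m,[450.1,-293.1,8]))
"
```

```text
t 30.03 tcp [ 459.2 -324.4  251.2] yaw -0.180 w 85.0 F [-0.3  0.2  0.3] tilt 0.001
spin 0.000 = 1 x 0.0000
shift [-0.0147  0.0126  0.1912] = 5 x [-0.0029  0.0025  0.0382]
[262.66670003 147.32817388]
```

View pics/w4.png

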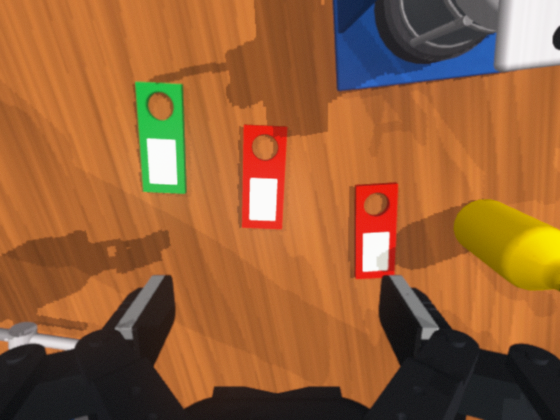

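```bash
python3 -c "
from h import *
im=cv2.imread('pics/w4.png');crop(im,220,110,310,240,5,'w4c')
m=vision.camera_model('wrist')
for u,v in [(265,147),(263.5,200),(262,227)]: print(atz(m,u,v,8))
"
```

```text
[ 453.13935811 -293.63572615    8.        ]
[ 440.85678315 -349.01033       8.        ]
[ 433.33874993 -379.17549048    8.        ]
```

View pics/w4c.png

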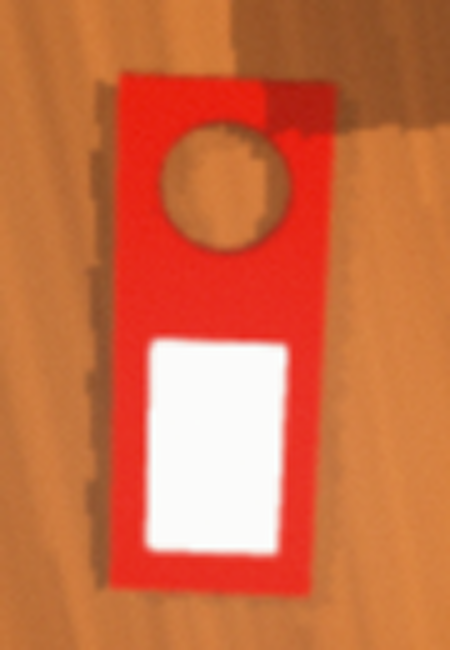

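```bash
cat >> h.py <<'E'
def tags(m,im,z=8.,amin=150):
    hsv=cv2.cvtColor(im,cv2.COLOR_BGR2HSV);H,S,V=cv2.split(hsv);out=[]
    for col,msk in (("red",((H<6)|(H>174))&(S>170)&(V>70)),("green",(H>52)&(H<75)&(S>120)&(V>60))):
        msk=msk.astype(np.uint8)*255
        cs,hi=cv2.findContours(msk,cv2.RETR_CCOMP,cv2.CHAIN_APPROX_NONE)
        for i,c in enumerate(cs):
            if hi[0][i][3]>=0 or cv2.contourArea(c)<amin: continue
            W=np.array([atz(m,*p[0],z)[:2] for p in c],np.float32)
            ctr,sz,a=cv2.minAreaRect(W);B=cv2.boxPoints((ctr,sz,a))
            if sz[0]>sz[1]: L=B[1]-B[2] if abs(np.linalg.norm(B[1]-B[2])-sz[0])<abs(np.linalg.norm(B[0]-B[1])-sz[0]) else B[0]-B[1]
            else: L=B[1]-B[2] if abs(np.linalg.norm(B[1]-B[2])-sz[1])<abs(np.linalg.norm(B[0]-B[1])-sz[1]) else B[0]-B[1]
            d=L/np.linalg.norm(L)
            # eye: smallest hole vs label: hole farther from centre
            hs=[]
            j=hi[0][i][2]
            while j>=0:
                if cv2.contourArea(cs[j])>amin*0.08:
                    M=cv2.moments(cs[j]);hs.append((atz(m,M["m10"]/M["m00"],M["m01"]/M["m00"],z)[:2],cv2.contourArea(cs[j])))
                j=hi[0][j][0]
            if len(hs)==2:
                hs.sort(key=lambda h:h[1]); v=hs[0][0]-hs[1][0]
                if v@d<0:d=-d
            eye=np.array(ctr)+33*d
            out.append((col,eye,np.arctan2(d[1],d[0]),sorted(sz),[h[0] for h in hs]))
    return out
E
python3 -c "
from h import *
np.set_printoptions(precision=1,suppress=True)
m=vision.camera_model('wrist')
for t in tags(m,cv2.imread('pics/w4.png')): print(t)
print()
for t in tags(vision.camera_model('top'),cv2.imread('pics/top0.png'),amin=60): print(t)
"
```

```text
('red', array([ 559.8, -375.6]), np.float32(1.4584159), [45.57704544067383, 111.81527709960938], [array([ 559. , -374.4]), array([ 553.6, -430.6])])
('red', array([ 452.2, -294.1]), np.float32(1.3460948), [44.16371536254883, 110.71443176269531], [array([ 452.6, -293.3]), array([ 440.2, -347.5])])
('green', array([ 358. , -235.8]), np.float32(1.346704), [44.99811553955078, 109.67601013183594], [array([ 358.7, -235.5]), array([ 345. , -288.7])])

('red', array([-111.3, -859. ]), np.float32(3.1413608), [127.26456451416016, 137.84413146972656], [array([ -78.4, -850.2])])
('red', array([ 451.5, -293.2]), np.float32(1.3482075), [43.7343864440918, 109.24346160888672], [array([ 451.5, -292.7]), array([ 439.4, -347.8])])
('red', array([ 558.9, -375. ]), np.float32(1.4503555), [44.75325012207031, 109.71817016601562], [array([ 558.4, -374.5]), array([ 552.1, -430.1])])
('red', array([552.2, 419.5]), np.float32(1.631606), [44.43728256225586, 108.27662658691406], [array([551.6, 419.5]), array([555.2, 365.9])])
('green', array([ 357.2, -234.6]), np.float32(1.3457178), [43.52785110473633, 108.80487060546875], [array([ 357.5, -234.2]), array([ 344.8, -288.9])])
('green', array([368.1, 289.9]), np.float32(1.6742052), [43.002586364746094, 109.92406463623047], [array([368.1, 289.9]), array([373.8, 235.8])])
('green', array([456.8, 384.8]), np.float32(1.756912), [43.1423225402832, 109.55706024169922], [array([456.3, 384.9]), array([467.2, 331.7])])
```

The picture confirms the red tag: eye at (265,147), 44×111 mm, eye end toward +y. Two cameras agree within 1 mm.

```bash
python3 -c "
from h import *
plan([443,-334.9,50],-0.224)
"
```

```text
t 30.08 tcp [ 459.5 -324.7  251.7] yaw -0.180 w 85.3 F [0.2 0.8 0.8] tilt 0.002
spin 0.044 = 1 x 0.0442
shift [-0.0142  0.0134  0.2017] = 6 x [-0.0024  0.0022  0.0336]
```

Request:
drive_tool --series "0 0 0 0.044; -0.0142 0.0134 0.03 0; 0 0 0.035 0; 0 0 0.035 0; 0 0 0.035 0; 0 0 0.035 0; 0 0 0.0317 0; 0 0 0 0; 0 0 0 0; 0 0 0 0" --fingers 65

```text
time_s: 30.92
eef_pos: [443.4, -335.3, 51.0]
tool_rot: [3.12, -0.351, 0.005]
wrist_force: [-0.1, -0.9, 0.5]
grip_width: 55.4
```

```bash
python3 -c "
from h import *
plan([443,-334.9,24],-0.224)
m,im=snap('wrist','w5')
"
```

```text
t 30.92 tcp [ 443.4 -335.3   51. ] yaw -0.224 w 55.4 F [-0.1 -0.9  0.5] tilt 0.004
spin -0.000 = 1 x -0.0000
shift [-0.0005 -0.0003  0.027 ] = 1 x [-0.0005 -0.0003  0.027 ]
```

View pics/w5.png

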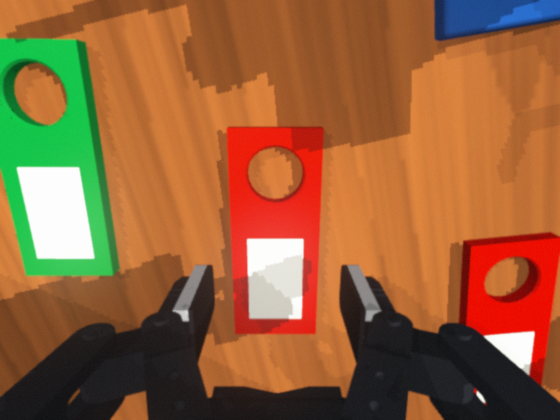

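Red tag is centred between the fingers (tag centre column 276, fingers at 212 and 342). Lowering gently to the bench.

Request:
drive_tool --series "0 0 0.01 0; 0 0 0.01 0; 0 0 0.003 0; 0 0 0 0; 0 0 0 0"

```text
time_s: 31.38
eef_pos: [441.9, -333.8, 25.7]
tool_rot: [-3.122, 0.351, 0.001]
wrist_force: [-0.2, -0.6, -1.1]
grip_width: 55.5
```

Request:
drive_tool --series "0 0 0.002 0; 0 0 0.002 0; 0 0 0 0; 0 0 0 0; 0 0 0 0"

```text
time_s: 31.8
eef_pos: [442.1, -333.9, 21.9]
tool_rot: [3.122, -0.351, 0.0]
wrist_force: [-0.4, 0.1, 0.7]
grip_width: 55.8
```

Request:
drive_tool --series "0 0 0.002 0; 0 0 0 0; 0 0 0.001 0; 0 0 0 0; 0 0 0 0"

```text
time_s: 32.22
eef_pos: [442.0, -333.9, 18.8]
tool_rot: [-3.122, 0.351, 0.0]
wrist_force: [0.5, -0.0, -0.1]
grip_width: 55.6
```

Request:
drive_tool --series "0 0 0.001 0; 0 0 0.001 0; 0 0 0 0; 0 0 0 0; 0 0 0 0"

```text
time_s: 32.63
eef_pos: [442.2, -334.0, 18.0]
tool_rot: [-3.122, 0.351, -0.001]
wrist_force: [-1.8, 1.7, 10.3]
grip_width: 55.4
```

Request:
drive_tool --series "0 0 0.001 0; 0 0 0 0; 0 0 0 0; 0 0 0 0"

```text
time_s: 32.97
eef_pos: [442.1, -334.0, 17.9]
tool_rot: [-3.121, 0.351, -0.002]
wrist_force: [-2.6, 2.8, 19.4]
grip_width: 55.6
```

Request:
drive_tool --series "0 0 0.001 0; 0 0 0 0; 0 0 0 0; 0 0 0 0"

```text
time_s: 33.3
eef_pos: [442.2, -334.0, 17.9]
tool_rot: [-3.121, 0.351, -0.003]
wrist_force: [-4.4, 4.1, 29.0]
grip_width: 55.6
```

Contact with the bench at TCP z = 18. Raising so the tips sit about 2 mm above the bench, then gripping.

Request:
drive_tool --series "0 0 -0.007 0; 0 0 0 0; 0 0 0 0; 0 0 0 0"

```text
time_s: 33.63
eef_pos: [442.0, -333.8, 21.5]
tool_rot: [-3.122, 0.351, 0.001]
wrist_force: [0.5, -0.3, -0.1]
grip_width: 55.5
```

Request:
drive_tool --series "0 0 0 0; 0 0 0 0; 0 0 0 0; 0 0 0 0; 0 0 0 0; 0 0 0 0" --fingers 0

```text
time_s: 34.13
eef_pos: [441.9, -333.8, 21.8]
tool_rot: [-3.122, 0.351, 0.001]
wrist_force: [-0.7, 0.6, 4.4]
grip_width: 41.7
```

Request:
drive_tool --series "0 0 -0.005 0; 0 0 -0.01 0; 0 0 -0.02 0; 0 0 -0.03 0; 0 0 -0.03 0; 0 0 0 0; 0 0 0 0; 0 0 0 0"

```text
time_s: 34.8
eef_pos: [442.0, -333.4, 116.9]
tool_rot: [-3.122, 0.351, -0.0]
wrist_force: [0.4, 0.5, -1.1]
grip_width: 41.7
```

```bash
python3 -c "
from h import *
plan(None)
m,im=snap('wrist','w6')
"
```

```text
t 34.80 tcp [ 442.  -333.4  116.9] yaw -0.224 w 41.7 F [ 0.4  0.5 -1.1] tilt 0.000
```

View pics/w6.png

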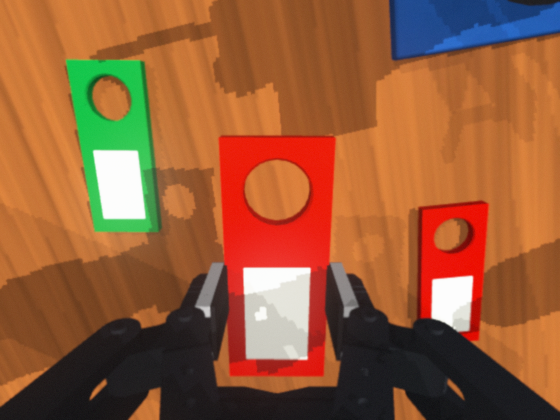

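```bash
cat >> h.py <<'E'
def eyetool(im,m,drop=13.8,amin=800):
    s,e,R,y=st()
    for t in tags(m,im,z=e[2]-drop,amin=amin):
        d=np.append(t[1],e[2]-drop)-e;q=R.T@d
        eh=R.T@(np.append(t[4][0],e[2]-drop)-e) if len(t[4]) else None
        print(t[0],"eye tool",np.round(q,1),"hole",None if eh is None else np.round(eh,1),"size",np.round(t[3],1),"yaw rel (tool y dir + pi) %.3f"%((t[2]-y)))
E
python3 -c "
from h import *
m=vision.camera_model('wrist')
eyetool(cv2.imread('pics/w6.png'),m)
"
```

```text
red eye tool [77.2 28.5 13.7] hole [ 71.  -24.3  13.7] size [27.8 66.5] yaw rel (tool y dir + pi) -1.464
red eye tool [ -0.5 -41.1  13.8] hole [ -0.4 -43.1  13.8] size [ 44.4 111.6] yaw rel (tool y dir + pi) 1.569
green eye tool [-61.3 -90.8  14. ] hole [-60.8 -77.5  13.9] size [27.2 64.7] yaw rel (tool y dir + pi) 1.568
```

```bash
cat >> h.py <<'E'
HK={"L":(496.8,175.5,.169),"M":(455.1,19.0,-.016),"R":(478.4,-183.0,-.075)}
def hang(h,eye,ex,zmid,dz=17.8,off=(0,0)):
    """eye at distance ex (hook x, tip=-24) height zmid; eye=(tool x, tool y)"""
    x,y,a=HK[h];psi=a-np.pi/2
    E=np.array([x,y])+(ex+24)*np.array([np.cos(a),np.sin(a)])+off
    ux=np.array([np.cos(psi),np.sin(psi)]);uy=np.array([np.sin(psi),-np.cos(psi)])
    p=E-eye[0]*ux-eye[1]*uy
    plan([p[0],p[1],zmid+dz],psi)
E
python3 -c "
from h import *
hang('R',(-.4,-42),-24,235)
"
```

```text
t 34.85 tcp [ 441.7 -333.2  116.3] yaw -0.224 w 41.7 F [ 0.3  0.3 -0.5] tilt 0.002
spin 1.422 = 12 x 0.1185
shift [-0.1523  0.0168 -0.1363] = 6 x [-0.0254  0.0028 -0.0227]
```

Request:
drive_tool --series "0 0 -0.035 0; 0 0 -0.035 0; 0 0 -0.035 0; 0 0 -0.0313 0; 0 0 0 0.1185; 0 0 0 0.1185; 0 0 0 0.1185; 0 0 0 0.1185; 0 0 0 0.1185; 0 0 0 0.1185"

```text
time_s: 35.68
eef_pos: [441.5, -333.3, 251.8]
tool_rot: [-2.8, 1.424, 0.004]
wrist_force: [0.1, -0.8, -0.1]
grip_width: 41.6
```

Request:
drive_tool --series "0 0 0 0.1185; 0 0 0 0.1185; 0 0 0 0.1185; 0 0 0 0.1185; 0 0 0 0.1185; 0 0 0 0.1185; -0.0254 0.0028 0 0; -0.0254 0.0028 0 0; -0.0254 0.0028 0 0; 0 0 0 0"

```text
time_s: 36.52
eef_pos: [439.0, -251.2, 250.9]
tool_rot: [-2.141, 2.297, 0.013]
wrist_force: [-0.3, 1.2, -1.3]
grip_width: 41.9
```

Request:
drive_tool --series "-0.0254 0.0028 0 0; -0.0254 0.0028 0 0; -0.0254 0.0028 0 0; 0 0 0 0; 0 0 0 0; 0 0 0 0; 0 0 0 0"

```text
time_s: 37.1
eef_pos: [436.6, -181.9, 253.0]
tool_rot: [2.134, -2.304, 0.001]
wrist_force: [-0.2, -0.2, 0.1]
grip_width: 41.8
```

```bash
python3 -c "
from h import *
hang('R',(-.4,-42),-24,180)
m,im=snap('wrist','w7')
eyetool(im,m)
print(proj(m,[478.4,-183,165]))
m,im=snap('side','s7')
"
```

```text
t 37.10 tcp [ 436.6 -181.9  253. ] yaw -1.647 w 41.8 F [-0.2 -0.2  0.1] tilt 0.001
spin -0.002 = 1 x -0.0017
shift [-0.0017  0.0002  0.0552] = 2 x [-0.0008  0.0001  0.0276]
red eye tool [ -0.1 -40.8  13.8] hole [ -0.1 -42.7  13.8] size [ 44.6 111.5] yaw rel (tool y dir + pi) 1.572
red eye tool [111.9 -97.3  13.9] hole [ 66.8 -98.9  13.8] size [16.7 40.8] yaw rel (tool y dir + pi) -0.041
green eye tool [ 70.2 -13.8  13.9] hole [ 41.8 -17.7  13.8] size [16.7 32.6] yaw rel (tool y dir + pi) -0.146
[272.77758047 160.44819851]
```

View pics/w7.png

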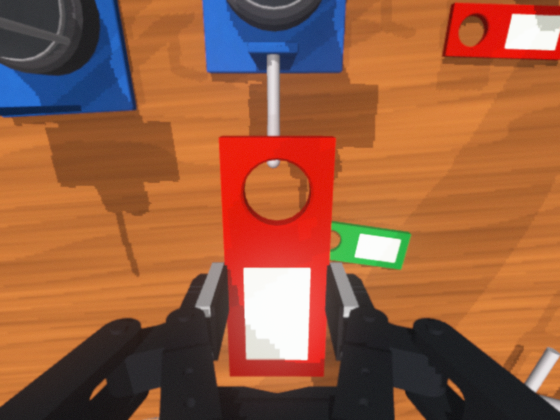

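View pics/s7.png

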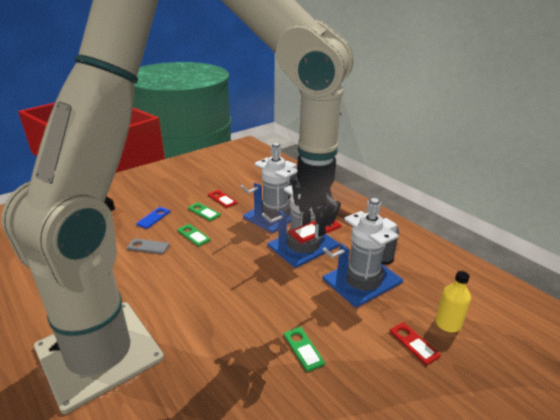

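The hook tip shows at (273,163), with (273,160) predicted, and the held eye is at (278,190). Lowering over the tip with the small lateral correction.

Request:
drive_tool --series "-0.0017 0 0.03 0; 0 0 0.0252 0; 0 0 0 0; 0 0 0 0; 0 0 0 0"

```text
time_s: 37.62
eef_pos: [437.2, -180.2, 198.9]
tool_rot: [2.135, -2.305, 0.002]
wrist_force: [-0.1, -0.5, -0.9]
grip_width: 41.6
```

```bash
python3 -c "
from h import *
hang('R',(-.2,-42),-24,180)
m,im=snap('wrist','w8'); print(proj(m,[478.4,-183,165]))
crop(im,200,110,360,240,4,'w8c')
hang('R',(-.2,-42),-12,150)
"
```

```text
t 37.62 tcp [ 437.2 -180.2  198.9] yaw -1.647 w 41.6 F [-0.1 -0.5 -0.9] tilt 0.001
spin -0.002 = 1 x -0.0016
shift [-0.0001  0.0007  0.0011] = 1 x [-0.0001  0.0007  0.0011]
[275.63671733 181.61924684]
t 37.67 tcp [ 437.5 -180.1  199.2] yaw -1.647 w 41.8 F [-0.3  0.5 -1.3] tilt 0.002
spin -0.001 = 1 x -0.0011
shift [-0.     -0.0109  0.0315] = 1 x [-0.     -0.0109  0.0315]
```

View pics/w8c.png

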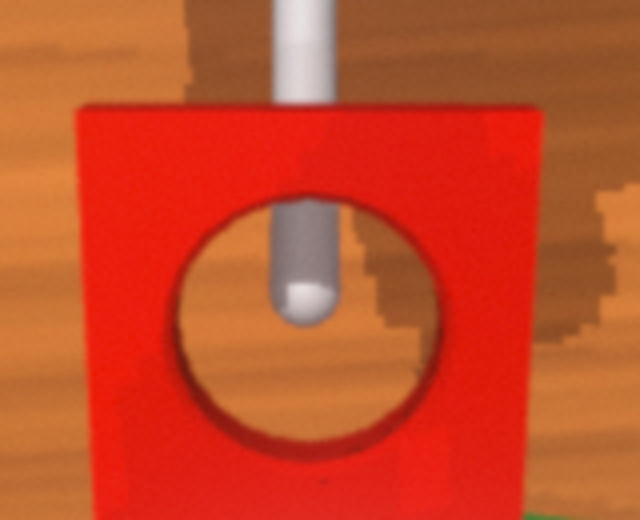

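The rod tip is inside the eye, laterally centred to within about 1 mm. Threading: straight down, then along the rod.

Request:
drive_tool --series "0 0 0.007 0; 0 0 0.007 0; 0 -0.002 0.003 0; 0 -0.002 0.003 0; 0 -0.002 0.003 0; 0 0 0 0; 0 0 0 0; 0 0 0 0"

```text
time_s: 38.33
eef_pos: [442.9, -179.5, 175.0]
tool_rot: [2.136, -2.303, 0.0]
wrist_force: [0.1, -0.3, -0.1]
grip_width: 41.7
```

```bash
python3 -c "
from h import *
m,im=snap('wrist','w9')
crop(im,200,110,360,240,4,'w9c')
hang('R',(-.2,-42),-10,148)
m,im=snap('side','s9');crop(im,270,180,430,300,4.5,'s9c')
"
```

```text
t 38.38 tcp [ 442.9 -179.5  175.1] yaw -1.646 w 41.6 F [ 0.7 -0.4 -0.1] tilt 0.000
spin -0.000 = 1 x -0.0003
shift [ 0.001  -0.0077  0.0093] = 1 x [ 0.001  -0.0077  0.0093]
```

View pics/w9c.png

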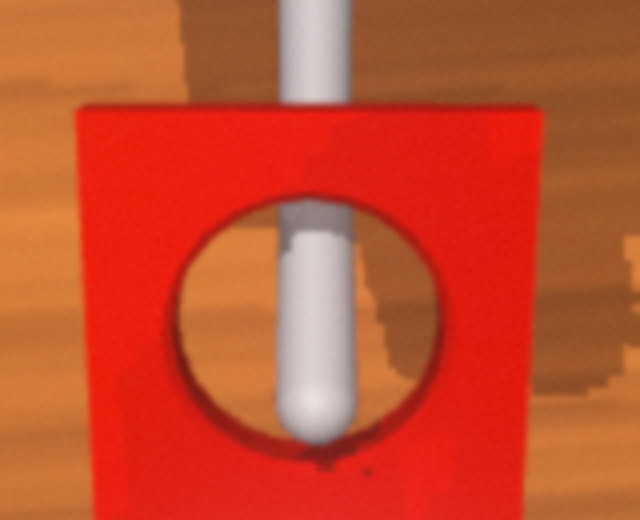

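View pics/s9c.png

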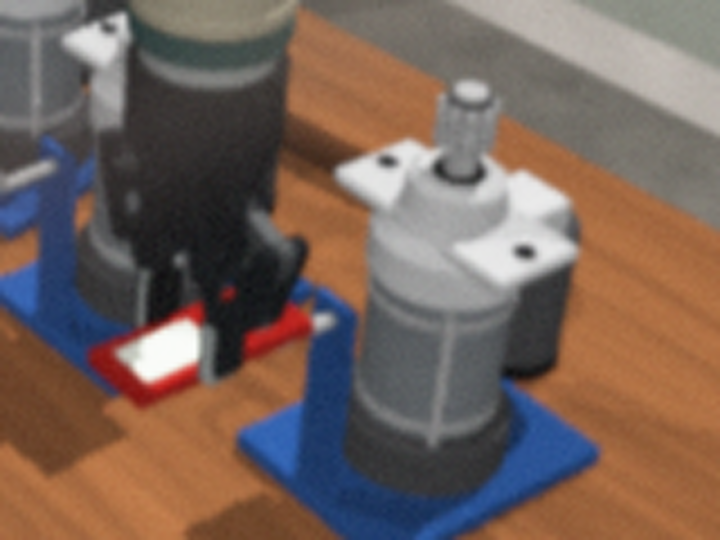

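The rod is through the eye, its tip above the plate at crop (316,410). A little further down along the rod.

Request:
drive_tool --series "0.001 -0.004 0.0045 0; 0 -0.0037 0.0045 0; 0 0 0 0; 0 0 0 0; 0 0 0 0"

```text
time_s: 38.85
eef_pos: [450.4, -181.1, 165.8]
tool_rot: [2.136, -2.303, -0.0]
wrist_force: [0.1, 0.9, 0.3]
grip_width: 42.1
```

Request:
drive_tool --series "0 0 0 0; 0 0 0 0; 0 0 0 0; 0 0 0 0; 0 0 0 0; 0 0 0 0; 0 0 0 0; 0 0 0 0; 0 0 0 0" --fingers 100

```text
time_s: 39.6
eef_pos: [450.5, -181.0, 166.0]
tool_rot: [2.136, -2.303, 0.0]
wrist_force: [-0.9, 0.4, 0.1]
grip_width: 85.4
```

```bash
python3 -c "
from h import *
plan(None)
m,im=snap('wrist','w10')
m,im=snap('side','s10');crop(im,270,180,430,300,4.5,'s10c')
"
```

```text
t 39.60 tcp [ 450.5 -181.   166. ] yaw -1.646 w 85.4 F [-0.9  0.4  0.1] tilt 0.000
```

View pics/w10.png

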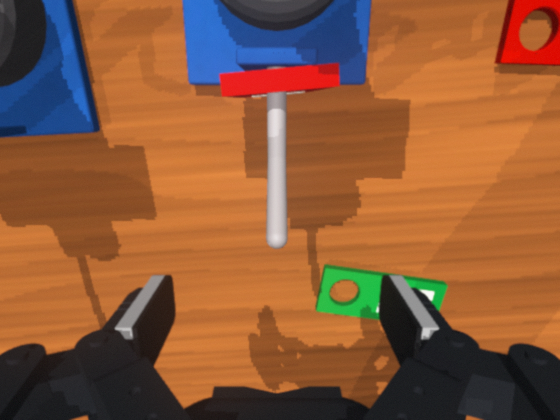

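View pics/s10c.png

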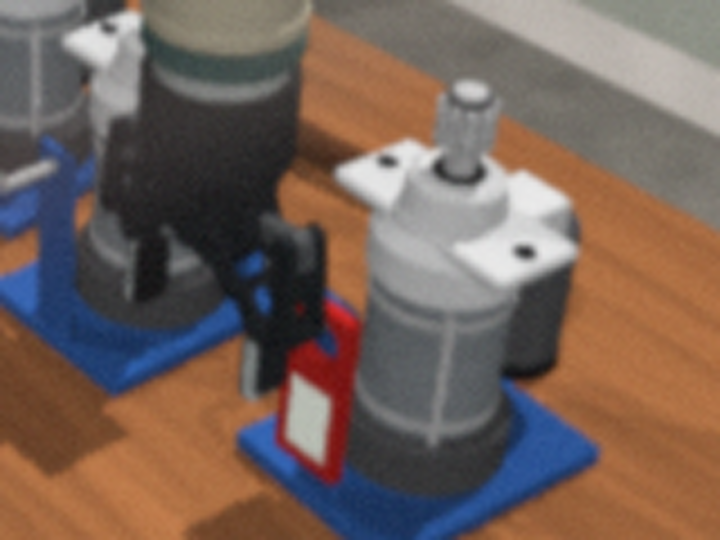

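The red tag hangs upright on the right hook, plate across the rod near the post at image (280,80). Retreat upward and look for the green tag at the right.

Request:
drive_tool --series "0 0 -0.03 0; 0 0 -0.03 0; 0 0 -0.03 0; 0 0 0 -0.118; 0 0 0 -0.118; 0 0 0 -0.118; 0 0 0 -0.118; 0 0 0 -0.118; 0 0 0 -0.118; 0 0 0 -0.118"

```text
time_s: 40.53
eef_pos: [450.4, -181.0, 256.1]
tool_rot: [-2.885, 1.244, -0.0]
wrist_force: [-0.5, 0.2, -0.1]
grip_width: 85.2
```

Request:
drive_tool --series "0 0 0 -0.118; 0 0 0 -0.118; 0 0 0 -0.118; 0 0 0 -0.118; 0 0 0 -0.118; 0 0 0 0"

```text
time_s: 41.03
eef_pos: [450.3, -181.1, 256.2]
tool_rot: [-3.121, 0.356, -0.0]
wrist_force: [-1.4, 0.5, 0.3]
grip_width: 85.7
```

```bash
python3 -c "
from h import *
plan([358,-270,252],-0.225)
"
```

```text
t 41.03 tcp [ 450.3 -181.1  256.2] yaw -0.227 w 85.7 F [-1.4  0.5  0.3] tilt 0.001
spin -0.002 = 1 x -0.0024
shift [-0.0702  0.1073  0.0041] = 4 x [-0.0175  0.0268  0.001 ]
```

Request:
drive_tool --series "-0.0175 0.0268 0 0; -0.0175 0.0268 0 0; -0.0175 0.0268 0 0; -0.0175 0.0268 0 0; 0 0 0 0; 0 0 0 0; 0 0 0 0" --fingers 65

```text
time_s: 41.62
eef_pos: [358.2, -269.2, 256.0]
tool_rot: [-3.12, 0.364, -0.001]
wrist_force: [0.5, -0.1, 0.2]
grip_width: 55.4
```

```bash
cat >> h.py <<'E'
def grasp(eye,yaw,z,back=42,flip=False):
    plan([eye[0]-back*np.cos(yaw),eye[1]-back*np.sin(yaw),z],yaw-np.pi/2+(np.pi if flip else 0))
E
python3 -c "
from h import *
np.set_printoptions(precision=1,suppress=True)
m,im=snap('wrist','w11')
for t in tags(m,im,amin=400):
    print(t)
    if t[0]=='green': grasp(t[1],t[2],50)
"
```

```text
('red', array([ 558.4, -374.4]), np.float32(1.4503585), [47.68218994140625, 112.38481903076172], [array([ 557.3, -373.6]), array([ 553.4, -430.3])])
('red', array([ 559.2, -182.7]), np.float32(3.0125003), [58.62112808227539, 98.58518981933594], [array([ 578.9, -184.7])])
('green', array([ 357. , -235.2]), np.float32(1.3481272), [43.33122253417969, 109.5380630493164], [array([ 357.4, -234.6]), array([ 345. , -288.9])])
t 41.67 tcp [ 358.6 -268.7  255.9] yaw -0.230 w 55.7 F [-0.2  0.5 -0.4] tilt 0.000
spin -0.008 = 1 x -0.0076
shift [-0.   0.   0.2] = 6 x [-0.  0.  0.]
```

View pics/w11.png

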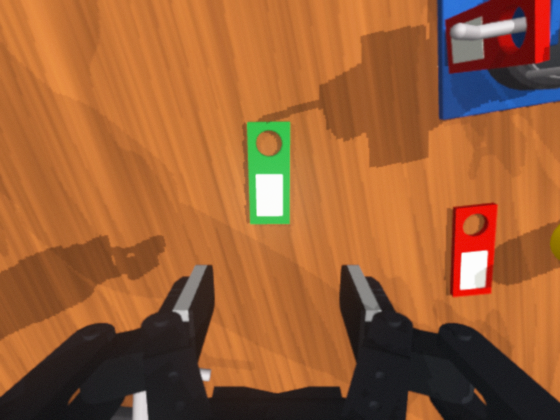

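The green tag is at (269,143) eye, undisturbed, and the red tag is visible threaded on the right hook.

```bash
python3 -c "
from h import *
grasp((357.2,-235.1),1.348,50)
"
```

```text
t 41.67 tcp [ 358.6 -268.7  255.9] yaw -0.230 w 55.7 F [-0.2  0.5 -0.4] tilt 0.000
spin -0.007 = 1 x -0.0075
shift [-0.0089  0.0096  0.2059] = 6 x [-0.0015  0.0016  0.0343]
```

Request:
drive_tool --series "-0.0089 0.0096 0.03 0; 0 0 0.035 0; 0 0 0.035 0; 0 0 0.035 0; 0 0 0.035 0; 0 0 0.0359 0; 0 0 0 0; 0 0 0 0; 0 0 0 0; 0 0 0 0"

```text
time_s: 42.5
eef_pos: [348.7, -278.1, 52.1]
tool_rot: [3.117, -0.359, 0.007]
wrist_force: [0.1, 0.0, -0.6]
grip_width: 55.8
```

```bash
python3 -c "
from h import *
grasp((357.2,-235.1),1.348,21.8)
m,im=snap('wrist','w12')
"
```

```text
t 42.50 tcp [ 348.7 -278.1   52.1] yaw -0.229 w 55.8 F [ 0.1  0.  -0.6] tilt 0.006
spin -0.007 = 1 x -0.0066
shift [-0.0014 -0.002   0.0302] = 1 x [-0.0014 -0.002   0.0302]
```

View pics/w12.png

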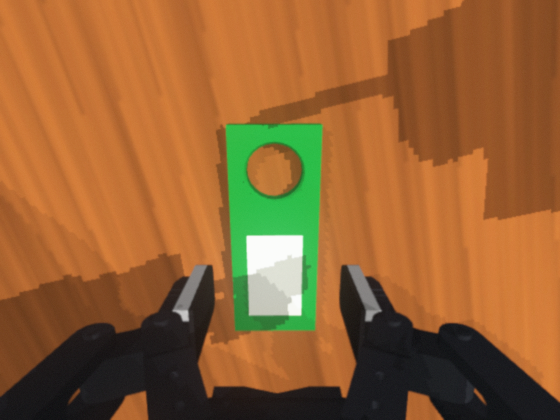

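The green tag is centred (275 against jaw centre 277). Lowering to z 22 and gripping.

Request:
drive_tool --series "0 0 0.01 -0.0066; 0 0 0.01 0; 0 0 0.007 0; 0 0 0 0; 0 0 0 0; 0 0 0 0"

```text
time_s: 43.05
eef_pos: [348.0, -277.2, 24.3]
tool_rot: [3.12, -0.352, 0.004]
wrist_force: [0.0, -0.0, 0.4]
grip_width: 55.6
```

```bash
python3 -c "
from h import *
grasp((357.2,-235.1),1.348,21.8)
"
```

```text
t 43.05 tcp [ 348.  -277.2   24.3] yaw -0.225 w 55.6 F [ 0.  -0.   0.4] tilt 0.003
spin -0.002 = 1 x -0.0020
shift [-0.0004 -0.0011  0.0025] = 1 x [-0.0004 -0.0011  0.0025]
```

Request:
drive_tool --series "0 0 0.002 0; 0 0 0 0; 0 0 0 0; 0 0 0 0"

```text
time_s: 43.38
eef_pos: [347.3, -277.0, 21.5]
tool_rot: [-3.122, 0.351, -0.0]
wrist_force: [-0.4, -0.7, 1.0]
grip_width: 55.6
```

Request:
drive_tool --series "0 0 0 0; 0 0 0 0; 0 0 0 0; 0 0 0 0; 0 0 0 0; 0 0 0 0" --fingers 0

```text
time_s: 43.88
eef_pos: [347.2, -277.0, 21.8]
tool_rot: [-3.122, 0.351, -0.0]
wrist_force: [0.1, 0.8, 8.1]
grip_width: 41.7
```

Request:
drive_tool --series "0 0 -0.005 0; 0 0 -0.01 0; 0 0 -0.02 0; 0 0 -0.03 0; 0 0 -0.03 0; 0 0 -0.035 0; 0 0 -0.035 0; 0 0 -0.035 0; 0 0 -0.035 0; 0 0 0 0"

```text
time_s: 44.72
eef_pos: [348.9, -279.4, 261.5]
tool_rot: [3.118, -0.35, 0.012]
wrist_force: [0.4, -0.6, -1.1]
grip_width: 41.8
```

```bash
python3 -c "
from h import *
m,im=snap('wrist','w13')
eyetool(im,m)
hang('M',(-.2,-42),-24,235)
"
```

```text
red eye tool [ 80.2 -51.8  14.2] hole [ 82.  -31.3  14.2] size [17.6 41.2] yaw rel (tool y dir + pi) 1.675
red eye tool [  37.5 -100.3   13.9] hole None size [15.5 36.8] yaw rel (tool y dir + pi) 3.132
green eye tool [  0.6 -40.4  13.7] hole [  0.5 -42.9  13.7] size [ 45. 113.] yaw rel (tool y dir + pi) 1.566
t 44.77 tcp [ 348.5 -278.   259.1] yaw -0.223 w 42.1 F [ 0.6 -0.1 -1.4] tilt 0.006
spin 1.364 = 12 x 0.1137
shift [-0.2985 -0.0598  0.0058] = 8 x [-0.0373 -0.0075  0.0007]
```

View pics/w13.png

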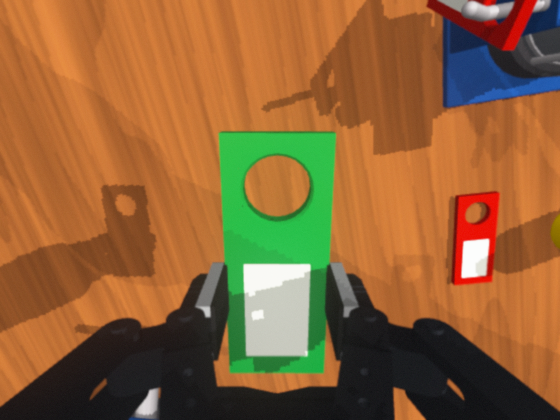

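Held well, eye at tool (0.5,−42.5). Going to the middle hook, moving outward first to stay in reach.

Request:
drive_tool --series "0 0 0 0.1137; 0 0 0 0.1137; 0 0 0 0.1137; 0 0 0 0.1137; 0 0 0 0.1137; 0 0 0 0.1137; 0 0 0 0.1137; 0 0 0 0.1137; 0 0 0 0.1137; 0 0 0 0.1137"

```text
time_s: 45.6
eef_pos: [346.6, -276.1, 255.2]
tool_rot: [2.436, -1.983, -0.005]
wrist_force: [0.5, 0.9, -0.7]
grip_width: 41.8
```

Request:
drive_tool --series "0 0 0 0.1137; 0 0 0 0.1137; 0 -0.03 0 0; 0 -0.03 0 0; -0.0373 0 0 0; -0.0373 0 0 0; -0.0373 0 0 0; -0.0373 0 0 0; 0 0 0 0"

```text
time_s: 46.35
eef_pos: [408.8, -119.8, 253.9]
tool_rot: [-2.212, 2.228, 0.017]
wrist_force: [0.2, 0.4, -0.4]
grip_width: 42.1
```

Request:
drive_tool --series "-0.0373 0 0 0; -0.0373 0 0 0; -0.0373 0 0 0; -0.0373 0 0 0; 0 0 0 0; 0 0 0 0; 0 0 0 0; 0 0 0 0"

```text
time_s: 47.02
eef_pos: [412.1, 19.0, 256.2]
tool_rot: [2.199, -2.243, -0.0]
wrist_force: [0.1, -0.3, -0.8]
grip_width: 42.3
```

```bash
python3 -c "
from h import *
m,im=snap('wrist','w14')
eyetool(im,m)
print(proj(m,[455.1,19,165]))
hang('M',(.4,-42.3),-24,180)
"
```

```text
green eye tool [-119.6  -28.1   13.8] hole [-98.3 -30.9  13.8] size [16.3 41. ] yaw rel (tool y dir + pi) 3.266
green eye tool [ -0.1 -42.6  13.8] hole [ -0.2 -44.2  13.8] size [ 44.2 110.6] yaw rel (tool y dir + pi) 1.570
[274.94591827 157.4248828 ]
t 47.07 tcp [412.2  18.8 256.3] yaw -1.591 w 41.9 F [-0.1 -0.6 -0.9] tilt 0.000
spin -0.004 = 1 x -0.0042
shift [-0.0013 -0.0006  0.0585] = 2 x [-0.0006 -0.0003  0.0293]
```

View pics/w14.png

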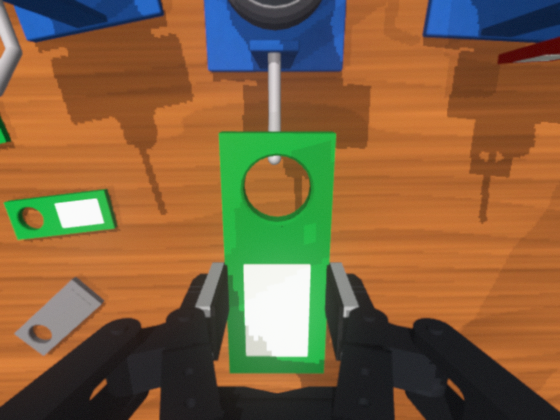

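Hook tip at (275,158), eye at (277,187), the same layout as before. Lowering.

Request:
drive_tool --series "-0.0008 0 0.03 0; 0 0 0.0285 0; 0 0 0 0; 0 0 0 0; 0 0 0 0"

```text
time_s: 47.48
eef_pos: [413.0, 19.8, 198.9]
tool_rot: [-2.199, 2.243, -0.001]
wrist_force: [-0.7, -0.4, 0.8]
grip_width: 41.6
```

```bash
python3 -c "
from h import *
hang('M',(-.1,-43),-24,180)
m,im=snap('wrist','w15')
crop(im,200,110,360,240,4,'w15c')
hang('M',(-.1,-43),-10,148)
"
```

```text
t 47.48 tcp [413.   19.8 198.9] yaw -1.590 w 41.6 F [-0.7 -0.4  0.8] tilt 0.001
spin -0.004 = 1 x -0.0035
shift [0.0003 0.0009 0.0011] = 1 x [0.0003 0.0009 0.0011]
t 47.53 tcp [413.2  20.2 199.1] yaw -1.590 w 42.1 F [-0.1  0.5 -0.3] tilt 0.002
spin -0.003 = 1 x -0.0027
shift [ 0.0006 -0.0128  0.0333] = 1 x [ 0.0006 -0.0128  0.0333]
```

View pics/w15c.png

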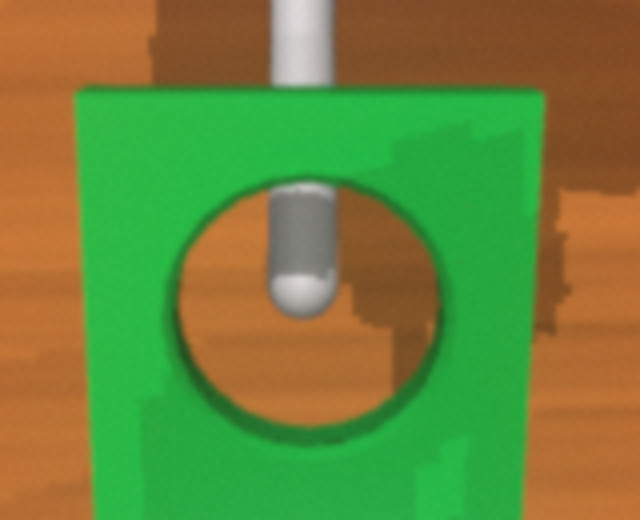

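The tip is inside the eye. Threading the same way.

Request:
drive_tool --series "0 0 0.007 0; 0 0 0.007 0; 0 -0.002 0.003 0; 0 -0.002 0.003 0; 0 -0.002 0.003 0; 0 0 0 0; 0 0 0 0; 0 0 0 0"

```text
time_s: 48.2
eef_pos: [418.4, 21.0, 174.9]
tool_rot: [2.202, -2.24, -0.001]
wrist_force: [0.4, -0.1, 0.0]
grip_width: 41.9
```

```bash
python3 -c "
from h import *
m,im=snap('wrist','w16')
crop(im,200,110,360,240,4,'w16c')
hang('M',(-.1,-43),-10,148)
"
```

```text
t 48.25 tcp [418.4  21.1 175. ] yaw -1.588 w 42.0 F [-0.7 -0.2 -0.2] tilt 0.000
spin -0.001 = 1 x -0.0011
shift [ 0.0016 -0.0078  0.0092] = 1 x [ 0.0016 -0.0078  0.0092]
```

View pics/w16c.png

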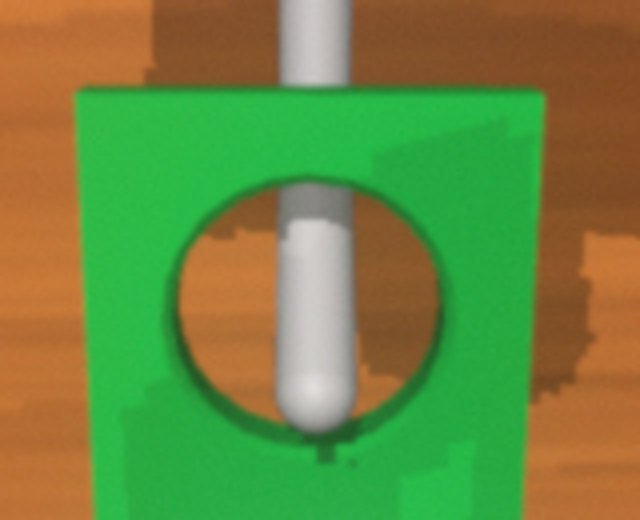

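The rod is through, as with the first tag. Going on down the rod and releasing.

Request:
drive_tool --series "0.001 -0.004 0.0045 0; 0 -0.0037 0.0045 0; 0 0 0 0; 0 0 0 0; 0 0 0 0"

```text
time_s: 48.67
eef_pos: [426.0, 19.8, 165.8]
tool_rot: [2.202, -2.24, -0.001]
wrist_force: [-0.3, 0.2, -0.3]
grip_width: 41.5
```

Request:
drive_tool --series "0 0 0 0; 0 0 0 0; 0 0 0 0; 0 0 0 0; 0 0 0 0; 0 0 0 0; 0 0 0 0; 0 0 0 0; 0 0 0 0" --fingers 100

```text
time_s: 49.42
eef_pos: [426.0, 20.0, 165.9]
tool_rot: [2.202, -2.24, -0.001]
wrist_force: [0.4, 0.2, -0.1]
grip_width: 85.5
```

```bash
python3 -c "
from h import *
plan(None)
m,im=snap('wrist','w17')
"
```

```text
t 49.42 tcp [426.   20.  165.9] yaw -1.588 w 85.5 F [ 0.4  0.2 -0.1] tilt 0.000
```

View pics/w17.png

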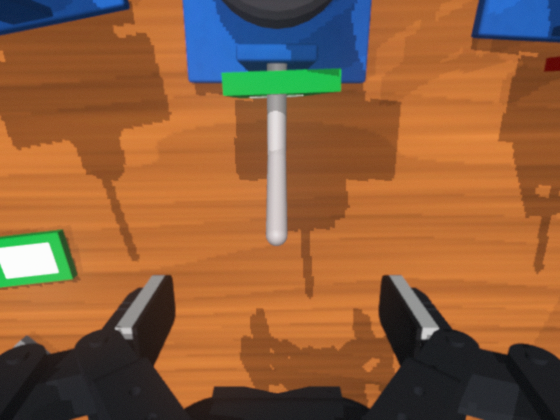

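The green tag hangs on the middle hook at image (280,82). Next is the left green tag with eye near (368,290).

Request:
drive_tool --series "0 0 -0.03 0; 0 0 -0.03 0; 0 0 -0.03 0; 0 0 0 -0.113; 0 0 0 -0.113; 0 0 0 -0.113; 0 0 0 -0.113; 0 0 0 -0.113; 0 0 0 -0.113; 0 0 0 -0.113"

```text
time_s: 50.3
eef_pos: [425.9, 20.0, 255.9]
tool_rot: [-2.899, 1.211, 0.001]
wrist_force: [-0.7, 1.0, -0.0]
grip_width: 85.3
```

Request:
drive_tool --series "0 0 0 -0.113; 0 0 0 -0.113; 0 0 0 -0.113; 0 0 0 -0.113; 0 0 0 -0.113; 0 0 0 -0.113; 0 0 0 -0.113; 0 0 0 -0.113; 0 0 0 0"

```text
time_s: 51.05
eef_pos: [425.9, 19.8, 256.0]
tool_rot: [-3.136, -0.172, 0.0]
wrist_force: [-0.8, -0.7, 0.6]
grip_width: 85.8
```

```bash
python3 -c "
from h import *
plan([385,245,256],0.103)
"
```

```text
t 51.05 tcp [425.9  19.8 256. ] yaw 0.110 w 85.8 F [-0.8 -0.7  0.6] tilt 0.001
spin 0.007 = 1 x 0.0067
shift [-0.0176 -0.2282  0.0003] = 6 x [-0.0029 -0.038   0.    ]
```

Request:
drive_tool --series "-0.0029 -0.038 0 0; -0.0029 -0.038 0 0; -0.0029 -0.038 0 0; -0.0029 -0.038 0 0; -0.0029 -0.038 0 0; -0.0029 -0.038 0 0; 0 0 0 0; 0 0 0 0; 0 0 0 0" --fingers 65

```text
time_s: 51.8
eef_pos: [384.3, 244.2, 255.8]
tool_rot: [3.137, 0.165, -0.001]
wrist_force: [-0.1, -1.5, 0.1]
grip_width: 55.7
```

```bash
python3 -c "
from h import *
m,im=snap('wrist','w18')
for t in tags(m,im,amin=400):
    print(t[0],t[1].round(1),round(float(t[2]),3),np.round(t[3],1),[h.round(1) for h in t[4]])
m,im=snap('top','t18')
crop(im,130,130,440,310,2.5,'t18c')
"
```

```text
red [551.3 411.6] 1.636 [47.3 93.3] [array([555.7, 366.3])]
green [367.4 289.8] 1.677 [ 43.3 107.6] [array([367.8, 290.3]), array([373.3, 235.7])]
green [455.8 385.4] 1.761 [ 44.4 109.3] [array([455.4, 385. ]), array([466.9, 331.9])]
```

View pics/w18.png

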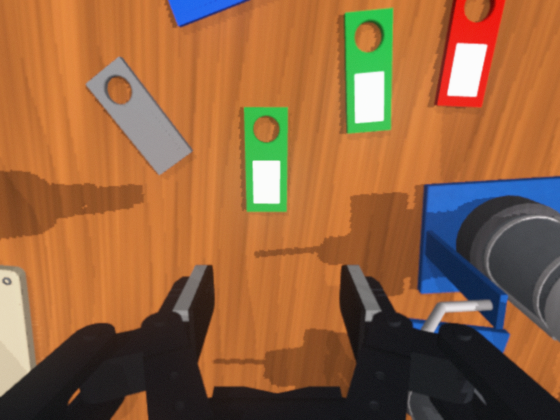

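View pics/t18c.png

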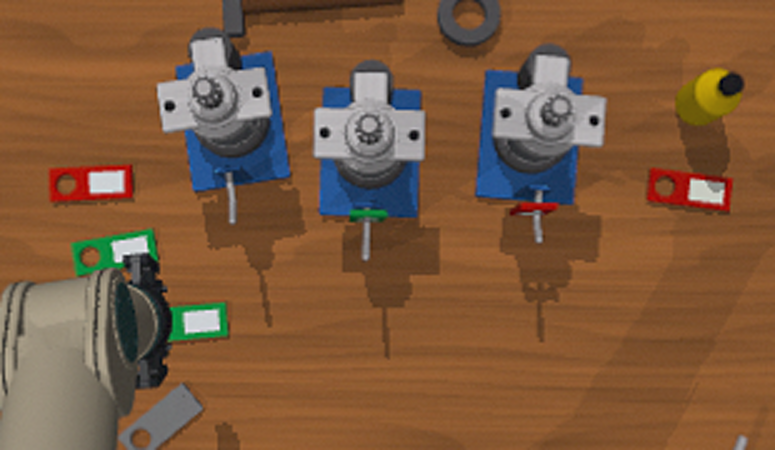

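```bash
python3 -c "
from h import *
m=vision.camera_model('wrist')
print(atz(m,190,151,8),atz(m,160,174,8))
grasp((367.7,290),1.677,50)
"
```

```text
[291.77632925 258.7282065    8.        ] [260.804625   230.96879559   8.        ]
t 51.90 tcp [384.7 243.3 256. ] yaw 0.103 w 55.5 F [ 1.3  0.3 -0.7] tilt 0.000
spin -0.003 = 1 x -0.0027
shift [-0.0119 -0.0062  0.206 ] = 6 x [-0.002  -0.001   0.0343]
```

The grey tag's near corner is at x = 292, well clear of the finger at x ≥ 330. Descending.

Request:
drive_tool --series "-0.0119 -0.0062 0.03 0; 0 0 0.035 0; 0 0 0.035 0; 0 0 0.035 0; 0 0 0.035 0; 0 0 0.036 0; 0 0 0 0; 0 0 0 0; 0 0 0 0; 0 0 0 0"

```text
time_s: 52.73
eef_pos: [373.4, 249.8, 52.1]
tool_rot: [-3.136, -0.166, -0.005]
wrist_force: [-0.4, 0.5, -0.4]
grip_width: 55.2
```

```bash
python3 -c "
from h import *
grasp((367.7,290),1.677,21.6)
m,im=snap('wrist','w19')
"
```

```text
t 52.73 tcp [373.4 249.8  52.1] yaw 0.106 w 55.2 F [-0.4  0.5 -0.4] tilt 0.004
spin -0.000 = 1 x -0.0003
shift [-0.0015  0.0015  0.0305] = 1 x [-0.0015  0.0015  0.0305]
```

View pics/w19.png

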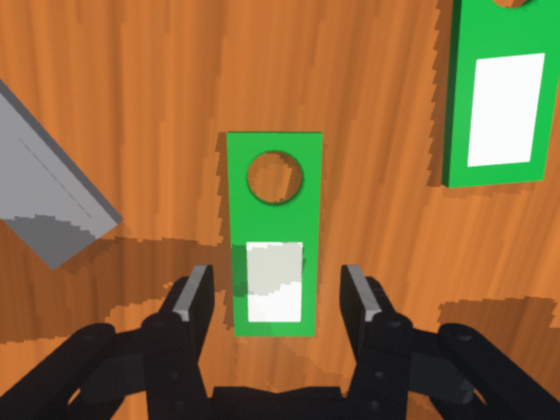

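Tag centred at column 275 between fingers at 212 and 342. Lower and grip.

Request:
drive_tool --series "0 0 0.01 0; 0 0 0.01 0; 0 0 0.0085 0; 0 0 0 0; 0 0 0 0; 0 0 0 0; 0 0 0 0"

```text
time_s: 53.37
eef_pos: [372.3, 250.2, 22.5]
tool_rot: [-3.136, -0.169, -0.002]
wrist_force: [-0.6, -0.5, 0.7]
grip_width: 55.3
```

Request:
drive_tool --series "0 0 0 0; 0 0 0 0; 0 0 0 0"

```text
time_s: 53.62
eef_pos: [371.9, 249.8, 21.7]
tool_rot: [-3.136, -0.168, -0.0]
wrist_force: [0.0, 1.0, 1.1]
grip_width: 55.7
```

Request:
drive_tool --series "0 0 0 0; 0 0 0 0; 0 0 0 0; 0 0 0 0; 0 0 0 0; 0 0 0 0" --fingers 0

```text
time_s: 54.12
eef_pos: [371.8, 249.7, 22.0]
tool_rot: [-3.136, -0.168, 0.0]
wrist_force: [0.6, -0.6, 8.6]
grip_width: 42.2
```

Request:
drive_tool --series "0 0 -0.005 0; 0 0 -0.01 0; 0 0 -0.02 0; 0 0 -0.03 0; 0 0 -0.03 0; 0 0 -0.035 0; 0 0 -0.035 0; 0 0 -0.035 0; 0 0 -0.035 0; 0 0 0 0"

```text
time_s: 54.95
eef_pos: [374.7, 250.4, 261.7]
tool_rot: [-3.132, -0.167, -0.011]
wrist_force: [1.3, 0.7, -1.4]
grip_width: 42.0
```

```bash
python3 -c "
from h import *
m,im=snap('wrist','w20')
eyetool(im,m)
hang('L',(0,-40),-24,235)
"
```

```text
red eye tool [  72.6 -123.3   14.6] hole [  71.5 -103.5   14.5] size [17.4 38.4] yaw rel (tool y dir + pi) 1.526
green eye tool [  1.3 -39.1  14. ] hole [  1.2 -41.4  14. ] size [ 44.8 112.9] yaw rel (tool y dir + pi) 1.568
green eye tool [  33.9 -115.5   14.4] hole [ 35.4 -94.6  14.3] size [16.3 40.2] yaw rel (tool y dir + pi) 1.652
t 55.00 tcp [373.3 250.5 259.3] yaw 0.108 w 42.0 F [ 0.1  0.3 -0.5] tilt 0.006
spin 1.510 = 13 x 0.1161
shift [ 0.0947 -0.0691  0.0065] = 3 x [ 0.0316 -0.023   0.0022]
```

View pics/w20.png

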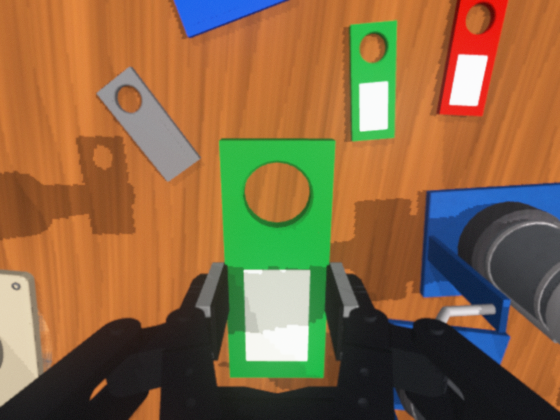

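Held well. Turning and moving over to the left hook.

Request:
drive_tool --series "0 0 0 0.1161; 0 0 0 0.1161; 0 0 0 0.1161; 0 0 0 0.1161; 0 0 0 0.1161; 0 0 0 0.1161; 0 0 0 0.1161; 0 0 0 0.1161; 0 0 0 0.1161; 0 0 0 0.1161"

```text
time_s: 55.83
eef_pos: [370.9, 249.3, 255.4]
tool_rot: [2.708, -1.587, -0.002]
wrist_force: [-0.4, 0.5, -0.5]
grip_width: 42.0
```

Request:
drive_tool --series "0 0 0 0.1161; 0 0 0 0.1161; 0 0 0 0.1161; 0.0316 -0.023 0 0; 0.0316 -0.023 0 0; 0.0316 -0.023 0 0; 0 0 0 0; 0 0 0 0; 0 0 0 0; 0 0 0 0"

```text
time_s: 56.67
eef_pos: [454.4, 168.8, 255.5]
tool_rot: [2.401, -2.024, -0.004]
wrist_force: [-0.7, 0.5, -0.5]
grip_width: 42.0
```

```bash
python3 -c "
from h import *
m,im=snap('wrist','w21')
eyetool(im,m)
print(proj(m,[496.8,175.5,165]))
hang('L',(0,-41),-24,180)
"
```

```text
red eye tool [-105.  -101.9   13.7] hole [-83.7 -99.6  13.6] size [16.3 41.4] yaw rel (tool y dir + pi) 3.031
green eye tool [112.1 -43.   13.6] hole None size [ 7.  54.1] yaw rel (tool y dir + pi) -0.266
green eye tool [  0.2 -39.8  13.7] hole [  0.2 -41.6  13.7] size [ 43.9 111. ] yaw rel (tool y dir + pi) 1.571
green eye tool [-98.6 -62.6  13.7] hole [-77.1 -63.2  13.7] size [16.  40.6] yaw rel (tool y dir + pi) 3.161
[277.67106525 157.50919441]
t 56.72 tcp [454.5 169.1 255.7] yaw -1.400 w 41.6 F [-0.2  0.4 -1. ] tilt 0.002
spin 0.002 = 1 x 0.0018
shift [ 0.0008 -0.0019  0.0579] = 2 x [ 0.0004 -0.001   0.029 ]
```

View pics/w21.png

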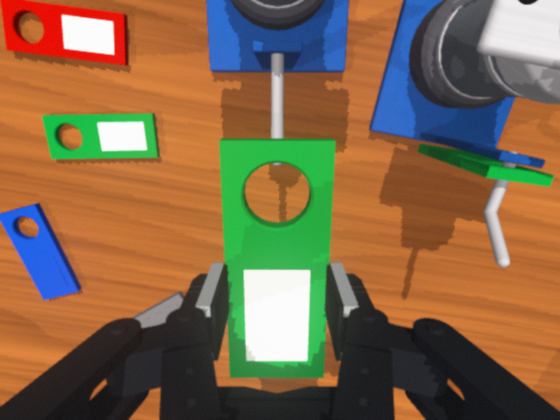

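Hook tip at (277,160), eye at (277,193); the middle green tag hangs clear. Lowering.

Request:
drive_tool --series "0.0008 -0.001 0.03 0; 0 0 0.0285 0; 0 0 0 0; 0 0 0 0; 0 0 0 0"

```text
time_s: 57.13
eef_pos: [457.2, 167.6, 198.9]
tool_rot: [-2.401, 2.025, -0.001]
wrist_force: [0.5, 0.8, 0.2]
grip_width: 41.9
```

```bash
python3 -c "
from h import *
hang('L',(0,-41),-24,180)
m,im=snap('wrist','w22')
crop(im,200,110,360,240,4,'w22c')
hang('L',(0,-41),-10,148)
"
```

```text
t 57.13 tcp [457.2 167.6 198.9] yaw -1.401 w 41.9 F [0.5 0.8 0.2] tilt 0.001
spin 0.001 = 1 x 0.0007
shift [-0.0011  0.0006  0.0011] = 1 x [-0.0011  0.0006  0.0011]
t 57.18 tcp [457.5 167.6 199.2] yaw -1.401 w 42.1 F [ 1.4 -0.2  0.3] tilt 0.002
spin 0.001 = 1 x 0.0006
shift [-0.0012 -0.013   0.0335] = 1 x [-0.0012 -0.013   0.0335]
```

View pics/w22c.png

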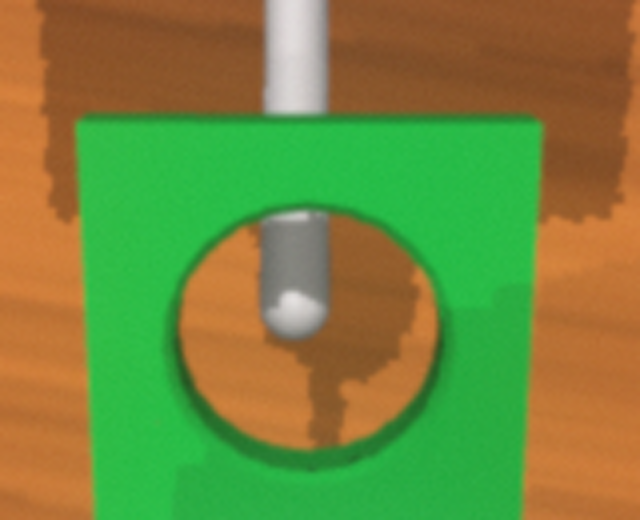

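Rod about 1.2 mm left of the eye centre; correcting, then threading.

Request:
drive_tool --series "-0.0012 0 0.007 0; 0 0 0.007 0; 0 -0.002 0.003 0; 0 -0.002 0.003 0; 0 -0.002 0.003 0; 0 0 0 0; 0 0 0 0; 0 0 0 0"

```text
time_s: 57.85
eef_pos: [462.7, 169.2, 175.0]
tool_rot: [2.4, -2.027, -0.001]
wrist_force: [0.5, 0.5, -0.2]
grip_width: 41.9
```

```bash
python3 -c "
from h import *
m,im=snap('wrist','w23')
crop(im,200,110,360,240,4,'w23c')
hang('L',(0,-41),-10,148)
"
```

```text
t 57.90 tcp [462.7 169.3 175. ] yaw -1.402 w 42.0 F [-0.8 -0.5 -0.4] tilt 0.000
spin -0.001 = 1 x -0.0006
shift [-0.0004 -0.0077  0.0092] = 1 x [-0.0004 -0.0077  0.0092]
```

View pics/w23c.png

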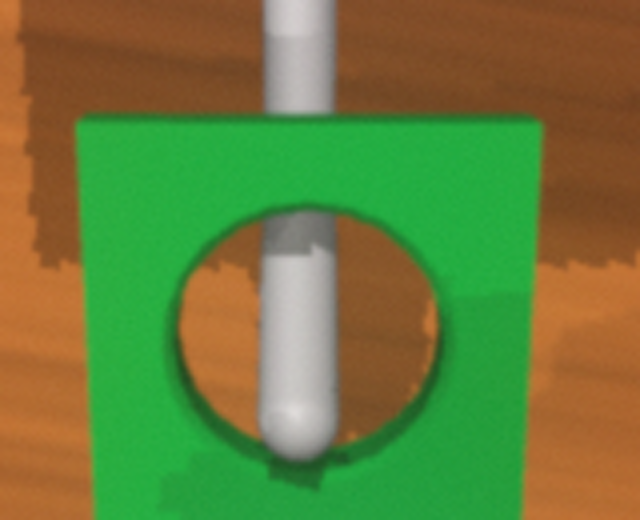

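Threaded. Further down the rod, then release.

Request:
drive_tool --series "-0.0006 -0.004 0.0045 0; 0 -0.0037 0.0045 0; 0 0 0 0; 0 0 0 0; 0 0 0 0"

```text
time_s: 58.32
eef_pos: [470.1, 171.2, 165.8]
tool_rot: [2.4, -2.026, -0.001]
wrist_force: [0.3, -0.4, -0.7]
grip_width: 41.6
```

Request:
drive_tool --series "0 0 0 0; 0 0 0 0; 0 0 0 0; 0 0 0 0; 0 0 0 0; 0 0 0 0; 0 0 0 0; 0 0 0 0; 0 0 0 0" --fingers 100

```text
time_s: 59.07
eef_pos: [470.1, 171.3, 165.9]
tool_rot: [2.401, -2.026, -0.001]
wrist_force: [-0.4, -0.3, 0.0]
grip_width: 85.4
```

Request:
drive_tool --series "0 0 -0.03 0; 0 0 -0.03 0; 0 0 -0.03 0; 0 0.035 0 0; 0 0.035 0 0; 0 0 -0.03 0; 0 0 -0.03 0; 0 0 0 0; 0 0 0 0"

```text
time_s: 59.82
eef_pos: [401.8, 159.9, 317.2]
tool_rot: [-2.399, 2.023, 0.001]
wrist_force: [-0.2, -0.0, 0.1]
grip_width: 85.4
```

```bash
python3 -c "
from h import *
plan(None)
m,im=snap('wrist','w24')
m,im=snap('side','s24');crop(im,220,130,410,310,4,'s24c')
m,im=snap('top','t24');crop(im,130,130,440,310,2.5,'t24c')
"
```

```text
t 59.82 tcp [401.8 159.9 317.2] yaw -1.401 w 85.4 F [-0.2 -0.   0.1] tilt 0.004
```

View pics/w24.png

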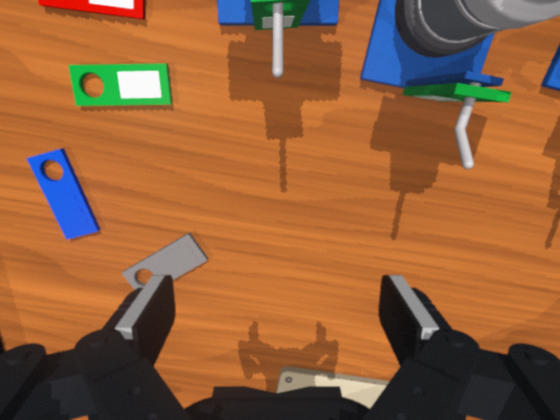

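View pics/s24c.png

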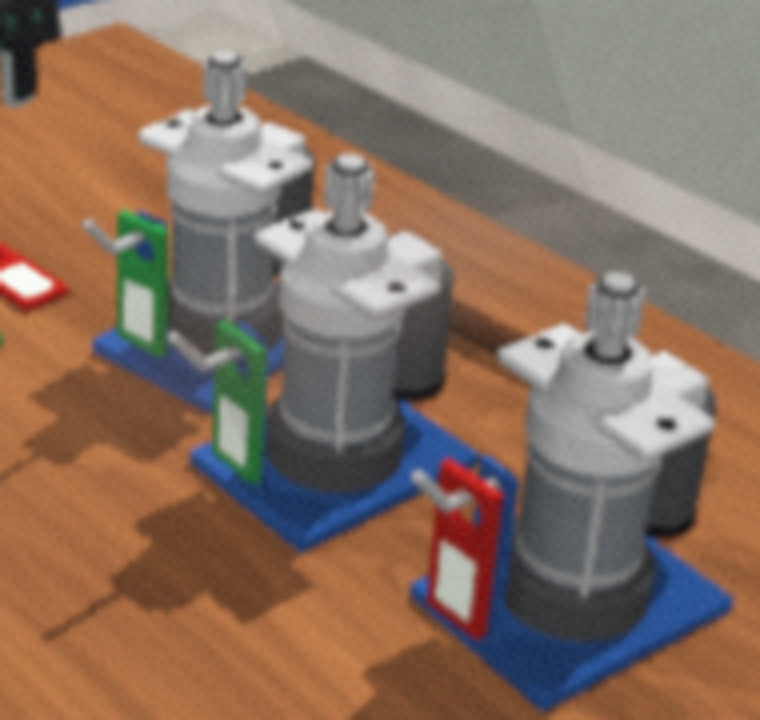

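View pics/t24c.png

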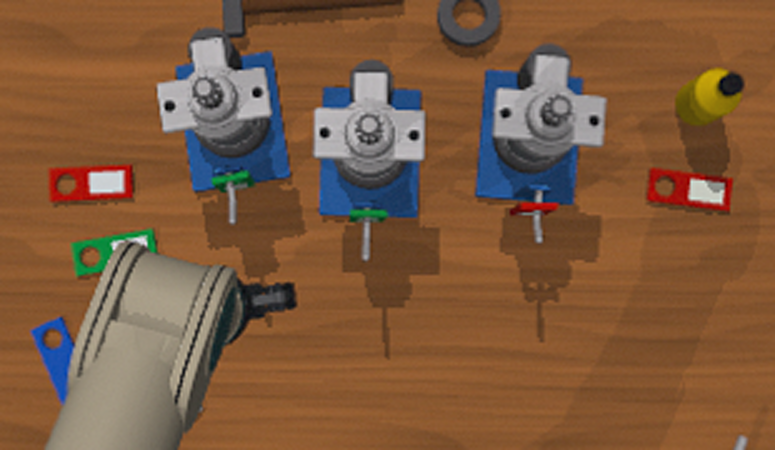

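All three tags hang upright. A numeric check of eye distances and pinion-tip heights before handing in.

```bash
python3 -c "
from h import *
ms=vision.camera_model('side')
for h,(u,v),(tu,tv),ax in [('L',(145,246),(225,58),(641,200.4)),('M',(241,362),(349,162),(601.5,17)),('R',(478,500),(619,281),(623.4,-194))]:
    x,y,a=HK[h];c,d=ray(ms,220+u/4-.375,130+v/4-.375)
    ux=np.array([np.cos(a),np.sin(a)]);n=np.array([-np.sin(a),np.cos(a),0])
    P=c+d*(n@(np.array([x,y,0])-c))/(n@d)
    ex=(P[:2]-[x,y])@ux-24
    c,d=ray(ms,220+tu/4-.375,130+tv/4-.375)
    # tip height: plane through axis facing camera
    n=np.array([d[0],d[1],0]);Q=c+d*(n@(np.array([*ax,0])-c))/(n@d)
    print(h,'eye hook x %.1f z %.1f dist %.1f'%(ex,P[2],np.hypot(ex,P[2]-135)),'tip',Q.round(1))
"
```

```text
L eye hook x 32.7 z 124.6 dist 34.3 tip [639.9 201.3 247.1]
M eye hook x 31.2 z 125.8 dist 32.6 tip [599.7  18.7 247.5]
R eye hook x 24.8 z 128.0 dist 25.8 tip [ 622.7 -193.   248.3]
```

Eyes lie 26–34 mm from the bends (limit 50). The pinion tips all read the same, 247–248 mm, with this method's roughly −5 mm bias, so all are home. Nothing is in contact with the arm. Handing in.

```bash
python3 -c "
from cell import env
print(env.close_job())
"
```

```text
the job is handed in; nothing more can be done
None
```

All three starters are checked and tagged, and the job was handed in at about 60 s; no verdict was reported.

| Starter | Measured play | Finding | Tag hung | Eye to hook bend |
|---|---|---|---|---|
| Left | 10.4 mm | sound | green | about 34 mm |
| Middle | 10.4 mm | sound | green | about 33 mm |
| Right | 18.2 mm | worn | red | about 26 mm |

**Shafts:** I drew each shaft up against its stop (23–30 N), then pushed it home (25–32 N), working left to right.

**Last checks:** In the last side view all three tags hang upright on their hooks. Nothing was touching the gripper. The hammer, bearing, oil bottle and spare tags looked unmoved, though not all were in the final views.

**Disagreement:** The side camera put the pinion tips at 247–248 mm against the nominal 253 mm when home. I take this as a picking bias of about −5 mm, because all three agree and the pushes home ended on the stops.

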